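# Fill a sweets bowl from the tipping shaker and lay up the platter

### The arm

A 6-joint arm with a two-finger parallel gripper is mounted at the origin on a cart in front of the work surface, level with it; the furniture and walls round the work are solid. World frame = base frame: x ahead of the robot, y to its left, z up, the work surface at z = 0. Lengths are in m, angles in rad, forces in N, time in s.
With the tool pointing down it reaches from about 0.3 to 0.95 m from the base axis. Payload 3.1 kg.
Tool frame: the origin (TCP) lies between the finger pads; the fingertips stand ctrl.nose_length ahead of it and the grasp point (between the pads) lies 3 mm ahead of it (ctrl.nose_length is the distance from the TCP to the fingertips, in m); z points along the fingers, y is the line along which they close (so a half turn about z gives the same grasp; the last joint's range is limited). The gripper opens to 85 mm and grips with 20 to 120 N. Pads are 22 mm wide; open, the fingers measure 114 mm over their backs; the gripper's body (76 mm by 85 mm) begins 54 mm behind the grasp point. The pads swing forward as they close: fully open they stand 13 mm farther back than shut.
Start: joints at [1.229, 0.308, 1.634, -0, 1.2, -0.07], TCP at [0.168, 0.602, 0.253] pointing down, gripper open.
Joint ranges: [-3.06, 3.06], [-0.79, 1.96], [0.05, 2.63], [-1.19, 4.34], [0.05, 2.64], [-2.94, 2.94]. Speed limits (rad/s): [2.79, 2.79, 3.14, 3.14, 3.14, 3.14].

### API

Orientations are given as a 3x3 rotation matrix whose columns are the frame's x, y, z axes.
In Python, from plant import ctrl gives the robot as it stands. The module is installed in compiled form; this text tells all that it offers.
- The arm moves only by the shell command python3 -m pendant 'ROWS' [OPENING] [FORCE]. ROWS is JSON, a list that holds one entry, the list of rows, each a list of 4 numbers: the shift along the tool's x, y, z in cm, then the turn about the tool's z in degrees. A call has 1 to 8 rows; each row is the pose to reach, as a shift and turn from the pose commanded when the call began, along the tool's axes at that moment; what a row does not reach only later rows make up. A row lasts 1/10 s, in which the tool goes at most 50 mm and 8.59 degrees, less where a joint would pass 70% of its speed; a pose out of reach is approached as far as the arm can. A call with a gripper value outside its range is refused whole. OPENING is the opening, from 0 (shut) to 1 (fully open), set as the call begins (- or left out, the last holds). The fingers move at their own pace and stop on an object; FORCE is the grip in N (left out, the last holds). Time passes only in rows, so rows that repeat a pose let the fingers close. It gives the time, the measured TCP pose, the force, the opening and the grip force at its end, in the units of the state.
- ctrl.read_state(): the state, without advancing time (a new reading comes with each control period).
- ctrl.snapshot(name): name is "side" or "top" or "wrist"; returns (picture, depth): 420x560x3 uint8, red, green, blue; 420x560 float32, m along the optical axis (not along the pixel's ray), 0 where there is no reading.
- ctrl.camera_params(name): a dict with "fovy" (degrees; the focal length in pixels is half the picture's height over the tangent of half this angle, whatever the lens; pixels are square), "cx", "cy" (the principal point, pixels), "origin" and "rotation" of the camera in the world; the wrist camera has in their place "mount" (4x4, takes a point from camera to tool coordinates, whose origin is the TCP and whose axes are the flange's). Camera axes: x right, y up, looking along -z (the intrinsics and any distortion apply to the point x, -y, -z); pixel columns grow to the right and rows downward; lengths in m; the calibration is good to about 2 mm. A picture is of the moment at which its call begins: read the wrist's pose just before it. camera_params takes no time and is no camera call.
- ctrl.close_job(): hands the job in; it is judged then, once.
The state is a dict: "time": time; "q": joint angles; "joint_vel": joint speeds; "tau": joint torques, N m; "position": TCP position; "ee_rot": TCP orientation; "contact_force": force on the tool from outside, world axes, zero at the start; "ft_torque": the same for the moment, N m; "gripper_width": finger opening in m; "finger_force": force on a finger pad.
Only numpy, scipy, OpenCV 4.12 (cv2) and the standard library are available. Lean on these libraries where they do the work, as an engineer would, in place of code of your own. Each camera call takes 0.05 s, during which the arm holds its last target. There are 200 camera calls.

### The job

Stand the mint bowl under the spout of the tipping shaker, turn the shaker's dial lid to its largest opening, and only then press the pedal right down to its stop, as often as it takes to bring every chocolate ball down into the bowl. Then let the pedal up, turn the dial all the way back to its smallest opening, and set the filled bowl and every espresso cup that is out upright on the flat of the white platter on the display stand's lowest tier. Leave the tamper, sugar shaker and purple tin where they stand.

Things in the scene. Friction and masses are not known exactly. Their poses are not given: they have to be found in the camera images.
- dial_grip (a point): centre of the black grip bar on the shaker's dial lid: 60 mm long, 14 mm wide, 24 mm tall (12 mm above and below this point), on a stem with 15 mm free under it. x runs along the bar, z is the dial's axis (the canister's axis, upright at rest). A spout 34 mm high stands on the lid's edge, 58 mm from the axis on the bowl side, its top 2 mm above this point
- dial (a joint): turn of the dial lid, rad, anticlockwise seen from above: 0 = smallest opening (sieve holes only, window to the spout covered); 1.50 = largest opening, at its stop (window wholly free; the bar then lies along x of bowl_spot). It stays where it is left (friction 0.05 N m)
- pedal (a joint): the shaker's pedal, rad: 0 = up, 0.45 = down at its stop; sprung, 6 to 16 N at the pad. Pressing it tips the canister over its pouring lip by five times the angle; what can pass the dial's opening then rolls out of the spout and drops on the bowl spot
- pedal_pad (a point): middle of the top face of the pedal's rubber tread, 50 mm by 64 mm. The pedal sticks out toward -x of bowl_spot; when up, the tread rises 0.30 rad toward its free end, and its hinge (parallel to y of bowl_spot) lies 98 mm behind (+x) and 39 mm below this point. At the stop the pad is 48 mm lower and 8 mm nearer to -x, level to within 0.15 rad
- bowl_spot (a point): spot on the counter under the spout, where the balls fall; z up. The shaker is fixed. Its clear canister (120 mm across, underside 54 mm, lid 130 mm above the counter, grip bar up to 175 mm) has its axis 118 mm from here along +y; side plates stand at x = +-76, y = 37 to 83 mm, 143 mm high; gear case at x = -101 to -80, y = 47 to 127 mm, 135 mm high
- bowl_center (a point): mint-green ceramic bowl, 112 mm across the rim, 45 mm high, foot 63 mm across; the point is on its axis, half-way up (22.5 mm above its underside); z up. It can be pinched by the rim from above: the wall slopes outward and is some 5 to 12 mm thick there. Weight 0.25 kg
- platter_mid (a point): the white platter on the lowest tier of the black wire display stand, fixed: 199 mm along x, 395 mm along y; the point is the centre of its underside. Its flat floor, 4 mm above the point, measures 152 by 344 mm; the rim rises 23 mm above the point. The next tier, 110 mm higher, begins 55 mm from the point along +x and carries pastries up to 200 mm above the point
- tamper_center (a point): coffee tamper standing on the counter, 58 mm across, 96 mm high; the point is half-way up. A bystander
- sugar_center (a point): glass sugar shaker with a chrome lid, 69 mm across, 158 mm high; the point is half-way up. A bystander
- caddy_center (a point): small round purple tin, 68 mm across, 80 mm high; the point is half-way up. A bystander
- cup0_center (a point): white espresso cup, 52 mm high; body 59 mm across at the rim, narrowing to 42 mm at the foot, thin wall; one ear handle. The point is on the axis of the body, half-way up (26 mm above its underside); z is up the cup, the handle points along -y and reaches 53 mm from the axis. Weight about 0.11 kg. One or two cups are out; None if absent
- cup1_center (a point): white espresso cup, 52 mm high; body 59 mm across at the rim, narrowing to 42 mm at the foot, thin wall; one ear handle. The point is on the axis of the body, half-way up (26 mm above its underside); z is up the cup, the handle points along -y and reaches 53 mm from the axis. Weight about 0.11 kg. One or two cups are out; None if absent
- choc0_center (a point): chocolate ball, brown, 20 mm in diameter, its centre; it starts inside the canister. How many there are (2 to 5) varies; None if absent
- choc1_center (a point): chocolate ball, brown, 20 mm in diameter, its centre; it starts inside the canister. How many there are (2 to 5) varies; None if absent
- choc2_center (a point): chocolate ball, brown, 20 mm in diameter, its centre; it starts inside the canister. How many there are (2 to 5) varies; None if absent
- choc3_center (a point): chocolate ball, brown, 20 mm in diameter, its centre; it starts inside the canister. How many there are (2 to 5) varies; None if absent
- choc4_center (a point): chocolate ball, brown, 20 mm in diameter, its centre; it starts inside the canister. How many there are (2 to 5) varies; None if absent
Things that resemble listed ones, but are neither listed nor needed, are in the scene too. Leave any pink look-alike of the part that bears cup1_center alone.

How it is judged:
By the outcome, as a careful person would: the job done as asked, in the order asked, and still so for the second after the job is handed in, with the robot touching nothing.
Of cup0, cup1 only 1 to 2 are there at a start; the rules pass over those that are not, and their reading is None.
Of choc0, choc1, choc2, choc3, choc4 only 2 to 5 are there at a start; the rules pass over those that are not, and their reading is None.
At some moment in a run one of bowl may be knocked a few centimetres aside while the robot is not near it.
It also fails if it takes over 208 s, if anything falls off the work surface, if the arm or the gripper's body presses on something with over 40 N, if the wrist force passes 120 N, or if a joint passes its speed limit or range.

## Working session

There is one attempt and no reset: what is moved stays moved. The work goes in short steps, Python scripts to look and compute and a shell command to move; the robot and the scene stay as the last step left them, time stands still between calls to the robot, and variables do not carry over. Pictures are saved under pics/ and viewed, at most 14 in all, crops included, and the job is handed in when it is done.

```bash
mkdir -p pics; ls; cat > h.py <<'E'
import numpy as np, cv2
from plant import ctrl
def cam(name,st=None):
    p=ctrl.camera_params(name); f=210/np.tan(np.radians(p['fovy'])/2)
    if 'mount' in p:
        st=st or ctrl.read_state(); M=np.array(p['mount']); R=np.array(st['ee_rot']); 
        o=R@M[:3,3]+np.array(st['position']); R=R@M[:3,:3]
    else: o=np.array(p['origin']); R=np.array(p['rotation'])
    return p,f,o,R
def ray(c,u,v):
    p,f,o,R=c; d=np.array([(u-p['cx'])/f,-(v-p['cy'])/f,-1.]); return o,R@d
def onz(c,u,v,z):
    o,d=ray(c,u,v); return o+d*(z-o[2])/d[2]
def pt(c,u,v,dep):
    o,d=ray(c,u,v); return o+d*dep
def proj(c,P):
    p,f,o,R=c; q=R.T@(np.array(P)-o); return p['cx']+f*q[0]/-q[2], p['cy']-f*q[1]/-q[2]
def cloud(c,dep):
    p,f,o,R=c; v,u=np.mgrid[:420,:560]
    d=np.stack([(u-p['cx'])/f,-(v-p['cy'])/f,-np.ones(u.shape)],-1)*dep[...,None]
    return d@R.T+o
def snap(n):
    st=ctrl.read_state(); a,d=ctrl.snapshot(n); c=cam(n,st); return a,d,c
def save(n,a): cv2.imwrite('pics/'+n,a[...,::-1])
E
python3 - <<'E'
from h import *
for n in('top','side','wrist'):
    a,d,c=snap(n); save(n+'0.png',a); np.savez(n+'0.npz',a=a,d=d); print(n,c)
s=ctrl.read_state(); print(s, ctrl.nose_length)
E
```

```text
pics
top ({'fovy': 46.22180878655386, 'cx': 284.65846114484503, 'cy': 193.08038607791903, 'origin': array([ 0.40630955, -0.13659912,  1.43971433]), 'rotation': array([[-0.02731405,  0.99073574, -0.1330287 ],
       [-0.99958325, -0.02831358, -0.00562739],
       [-0.00934178,  0.13281955,  0.99109621]])}, np.float64(492.07858106155317), array([ 0.40630955, -0.13659912,  1.43971433]), array([[-0.02731405,  0.99073574, -0.1330287 ],
       [-0.99958325, -0.02831358, -0.00562739],
       [-0.00934178,  0.13281955,  0.99109621]]))
side ({'fovy': 45.666562893816675, 'cx': 276.85890973700657, 'cy': 212.14009742841276, 'origin': array([ 0.66960816, -1.05884602,  1.26042222]), 'rotation': array([[ 0.99565395, -0.07622371,  0.05350846],
       [ 0.09296707,  0.77950458, -0.61945923],
       [ 0.00550739,  0.62174156,  0.78320311]])}, np.float64(498.7590721005205), array([ 0.66960816, -1.05884602,  1.26042222]), array([[ 0.99565395, -0.07622371,  0.05350846],
       [ 0.09296707,  0.77950458, -0.61945923],
       [ 0.00550739,  0.62174156,  0.78320311]]))
wrist ({'fovy': 65.0666075782128, 'cx'
[... 753 characters left out ...]
02]), 'joint_vel': array([ 1.92067007e-03, -2.94601757e-03, -5.23033227e-03,  3.05117062e-05,
        5.67418087e-04, -5.08857389e-05]), 'tau': array([-2.78837570e-04, -4.15803230e+01, -2.77144164e+01, -9.01821977e-05,
        5.99598352e-03,  6.11491870e-06]), 'position': array([0.16759414, 0.60150858, 0.25231056]), 'ee_rot': array([[-9.63287639e-01,  2.68470730e-01, -6.25736189e-04],
       [ 2.68471416e-01,  9.63286192e-01, -1.67655312e-03],
       [ 1.52657590e-04, -1.78299518e-03, -9.99998399e-01]]), 'contact_force': array([ 0.2044987 , -0.59010755,  0.3351989 ]), 'ft_torque': array([-0.00095632,  0.04270698,  0.00374643]), 'finger_force': 0.0, 'gripper_width': 0.0850375004525996} 0.022
```

View pics/top0.png

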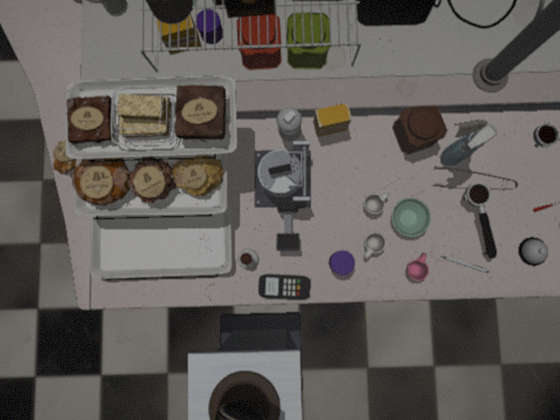

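View pics/side0.png

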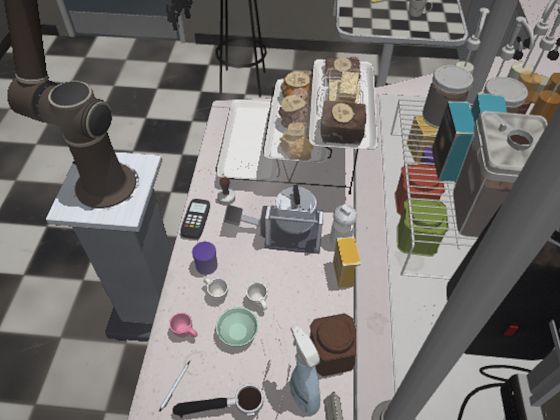

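Top view: platter (160,247), shaker canister (281,175) with pedal (288,241), mint bowl (410,217), white cups (374,204) and (375,243). There is a pink look-alike cup at (418,268), to be left alone. The tamper is at (247,260), the sugar shaker at (289,122) and the purple tin at (343,263). The other purple and dark tins are at the back.

```bash
python3 - <<'E'
from h import *
z=np.load('top0.npz'); a,d=z['a'],z['d']; c=cam('top'); P=cloud(c,d)
hsv=cv2.cvtColor(a,cv2.COLOR_RGB2HSV)
def rep(n,m):
    v,u=np.nonzero(m); q=P[m]; print(n,len(u),'uv',u.mean().round(1),v.mean().round(1),'med',np.median(q,0).round(3),'lo',np.percentile(q,2,0).round(3),'hi',np.percentile(q,98,0).round(3))
def box(u0,u1,v0,v1):
    m=np.zeros(d.shape,bool); m[v0:v1,u0:u1]=1; return m&(d>0)
rep('counter',box(440,470,180,200)); rep('counter2',box(330,350,180,200))
for n,b in dict(bowl=(385,436,192,242),cupA=(358,386,192,218),cupB=(358,388,230,262),pink=(405,432,252,282),tin=(325,360,248,280),tamper=(234,262,245,272),sugar=(275,303,105,138)).items():
    m=box(*b)&(P[...,2]>0.012); rep(n,m)
    m2=m&(P[...,2]>np.percentile(P[m][:,2],97)-0.01); rep(n+' top',m2)
    v,u=np.nonzero(m2); (x,y),r=cv2.minEnclosingCircle(np.float32(P[m2][:,:2])) ; print('   circ',round(x,4),round(y,4),round(r,4))
rep('pedal',box(279,297,234,249)); rep('platter',box(110,215,230,262))
b=box(95,232,215,280)&(P[...,2]>0.0)&(P[...,2]<.08); rep('platterall',b)
big=cv2.resize(a[100:280,230:440],None,fx=3.6,fy=3.3,interpolation=cv2.INTER_CUBIC); save('crop1.png',np.clip(big*1.5,0,255).astype(np.uint8))
for v in range(205,290,5): print(v,P[v,160].round(3),end=' ')
print()
for u in range(80,245,6): print(u,P[247,u].round(3),end=' ')
E
```

```text
counter 598 uv 454.5 189.5 med [ 0.595 -0.629  0.   ] lo [ 0.565 -0.668 -0.007] hi [ 0.624 -0.585  0.065]
counter2 400 uv 339.5 189.5 med [ 0.606 -0.291 -0.   ] lo [ 0.577 -0.319 -0.007] hi [ 0.634 -0.263  0.006]
bowl 940 uv 411.0 216.3 med [ 0.52  -0.494  0.026] lo [ 0.464 -0.535  0.013] hi [ 0.57  -0.424  0.049]
bowl top 267 uv 410.5 215.6 med [ 0.522 -0.488  0.044] lo [ 0.461 -0.538  0.038] hi [ 0.582 -0.414  0.05 ]
   circ 0.5144 -0.4573 0.0829
cupA 266 uv 375.1 202.7 med [ 0.562 -0.391  0.036] lo [ 0.529 -0.413  0.012] hi [ 0.583 -0.352  0.056]
cupA top 101 uv 376.1 201.9 med [ 0.566 -0.394  0.051] lo [ 0.528 -0.414  0.046] hi [ 0.583 -0.352  0.058]
   circ 0.5605 -0.3848 0.0364
cupB 302 uv 374.1 244.6 med [ 0.441 -0.381  0.039] lo [ 0.406 -0.404  0.013] hi [ 0.472 -0.348  0.056]
cupB top 128 uv 373.1 246.1 med [ 0.429 -0.365  0.05 ] lo [ 0.406 -0.407  0.046] hi [ 0.472 -0.348  0.058]
   circ 0.4373 -0.3712 0.0401
pink 309 uv 419.2 267.9 med [ 0.371 -0.507  0.041] lo [ 0.34  -0.52   0.013] hi [ 0.41  -0.464  0.056]
pink top 135 uv 419.3 266.7 med [ 0.381 -0.505  0.051] lo [ 0.33
[... 1474 characters left out ...]
] 285 [0.342 0.238 0.002] 
80 [0.458 0.471 0.006] 86 [0.457 0.456 0.   ] 92 [0.455 0.417 0.054] 98 [0.455 0.404 0.043] 104 [0.455 0.389 0.038] 110 [0.454 0.371 0.04 ] 116 [0.454 0.356 0.035] 122 [0.453 0.338 0.038] 128 [0.453 0.32  0.038] 134 [0.452 0.303 0.04 ] 140 [0.452 0.287 0.035] 146 [0.451 0.269 0.04 ] 152 [0.451 0.254 0.031] 158 [0.45  0.235 0.037] 164 [0.45  0.218 0.038] 170 [0.449 0.202 0.034] 176 [0.449 0.184 0.037] 182 [0.448 0.167 0.037] 188 [0.448 0.15  0.038] 194 [0.448 0.134 0.034] 200 [0.447 0.116 0.037] 206 [0.447 0.099 0.034] 212 [0.446 0.082 0.035] 218 [0.446 0.064 0.04 ] 224 [0.445 0.047 0.041] 230 [0.444 0.028 0.059] 236 [ 0.445  0.018 -0.002] 242 [ 0.445 -0.     0.004]
```

View pics/crop1.png

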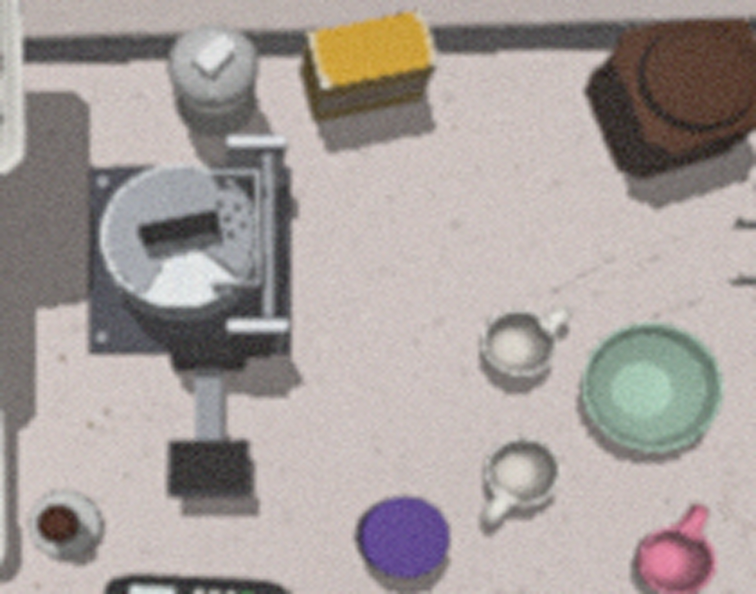

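The crop confirms the mint bowl at about (410,217) and two white cups: A at (374,204) with its handle up-right, B at (375,243) with its handle down-left. The pink cup is a different one. The dial bar lies roughly along world y. Next I'll fit positions.

```bash
cat >> h.py <<'E'
def go(x=None,y=None,z=None,az=None,st=None):
    "print tool-frame shift (cm) and turn(deg, +about tool z) to world target; az = azimuth of tool x"
    st=st or ctrl.read_state(); R=np.array(st['ee_rot']); p=np.array(st['position'])
    t=np.array([p[i] if v is None else v for i,v in enumerate((x,y,z))])
    a0=np.degrees(np.arctan2(R[1,0],R[0,0])); turn=0 if az is None else -((az-a0+180)%360-180)
    print('p',p.round(4),'az',a0.round(2),'q',np.round(st['q'],2),'w',round(st['gripper_width'],4),'F',np.round(st['contact_force'],1),'t',round(st['time'],2),'-> shift',(R.T@(t-p)*100).round(2),'turn',round(turn,2))
def circ(c,mask,z):
    "ellipse of mask outline -> world circle on plane z"
    k=max(cv2.findContours(mask.astype(np.uint8),0,1)[0],key=cv2.contourArea); h=cv2.convexHull(k)[:,0]
    W=np.float32([onz(c,u,v,z)[:2] for u,v in h]); A=np.c_[2*W,np.ones(len(W))]; s=np.linalg.lstsq(A,(W**2).sum(1),rcond=None)[0]
    return s[0],s[1],np.sqrt(s[2]+s[0]**2+s[1]**2)
E
python3 - <<'E'
from h import *
z=np.load('top0.npz'); a,d=z['a'],z['d']; c=cam('top'); hsv=cv2.cvtColor(a,cv2.COLOR_RGB2HSV)
H,S,V=[hsv[...,i].astype(int) for i in range(3)]
g=(H>60)&(H<95)&(S>40); g[:185]=0;g[250:]=0;g[:,:380]=0;g[:,440:]=0
print('bowl',np.round(circ(c,g,.045),4))
for n,(u,v) in dict(pl1=(301.4,143),pl2=(301.7,198.5)).items(): print(n,onz(c,u,v,.143).round(4))
print('lid edges', [onz(c,230+u/3.6,100+v/3.3,.13).round(3) for u,v in((102,235),(190,167),(180,305))])
dk=(V<60);dk[:160]=0;dk[182:]=0;dk[:,:266]=0;dk[:,294:]=0
k=max(cv2.findContours(dk.astype(np.uint8),0,1)[0],key=cv2.contourArea);r=cv2.minAreaRect(k);print(r)
b=cv2.boxPoints(r);B=np.array([onz(c,u,v,.175) for u,v in b]);print(B.round(3),B.mean(0).round(4))
go(.42,-.3,.36)
E
python3 -m pendant '[[[0,0,-4,0],[0,0,-8,0]]]'
```

```text
bowl [ 0.5087 -0.4887  0.0453]
pl1 [ 0.7152 -0.1781  0.143 ]
pl2 [ 0.5646 -0.1741  0.143 ]
lid edges [array([ 0.644, -0.06 ,  0.13 ]), array([ 0.699, -0.127,  0.13 ]), array([ 0.584, -0.117,  0.13 ])]
((279.8201904296875, 169.88763427734375), (8.094942092895508, 21.58651351928711), 77.00537872314453)
[[ 0.642 -0.089  0.175]
 [ 0.654 -0.144  0.175]
 [ 0.633 -0.148  0.175]
 [ 0.621 -0.093  0.175]] [ 0.6375 -0.1185  0.175 ]
p [0.1676 0.6015 0.2523] az 164.43 q [ 1.23  0.31  1.63  0.    1.2  -0.07] w 0.085 F [ 0.2 -0.6  0.3] t 0.15 -> shift [-48.52 -80.08 -10.63] turn 0
time: 0.35
position: [0.1673, 0.6006, 0.3315]
ee_rot: [[-0.963, 0.268, -0.002], [0.268, 0.963, -0.005], [0.0, -0.006, -1.0]]
contact_force: [0.7, 0.7, -0.1]
gripper_width: 0.0852
finger_force: 0.0
```

```bash
python3 -m pendant '[[[-2.5,-4.2,0,0],[-5,-8.4,0,0],[-7.5,-12.6,0,0],[-10,-16.8,0,0],[-12.5,-21,0,0],[-15,-25.2,0,0],[-17.5,-29.4,-1,0],[-20,-33.6,-2,0]]]' >/dev/null
python3 -m pendant '[[[-2.5,-4.2,0,0],[-5,-8.4,0,0],[-7.5,-12.6,0,0],[-10,-16.8,0,0],[-12.5,-21,0,0],[-15,-25.2,0,0],[-17.5,-29.4,0,0],[-20,-33.6,0,0]]]' > /dev/null
python3 -m pendant '[[[-2.5,-4.2,0,0],[-5,-8.4,0,0],[-8,-12.8,0,0],[-8,-12.8,0,0],[-8,-12.8,0,0]]]'
python3 - <<'E'
from h import *
a,d,c=snap('wrist'); save('w1.png',a); np.savez('w1.npz',a=a,d=d); go()
hsv=cv2.cvtColor(a,cv2.COLOR_RGB2HSV);H,S,V=[hsv[...,i].astype(int) for i in range(3)]
g=((H>55)&(H<100)&(S>35)).astype(np.uint8); g=cv2.morphologyEx(g,cv2.MORPH_CLOSE,np.ones((9,9)))
print('bowl',np.round(circ(c,g,.045),4))
E
```

```text
time: 2.45
position: [0.4151, -0.2982, 0.3522]
ee_rot: [[-0.963, 0.27, -0.002], [0.27, 0.963, 0.002], [0.002, 0.001, -1.0]]
contact_force: [0.4, 0.9, -1.3]
gripper_width: 0.0857
finger_force: 0.0
p [ 0.4149 -0.297   0.3525] az 164.38 q [-0.71  0.01  1.78  0.    1.36 -2.01] w 0.0854 F [ 0.6  0.2 -0.8] t 2.5 -> shift [0. 0. 0.] turn 0
bowl [ 0.9762 -0.4588  0.5094]
```

View pics/w1.png

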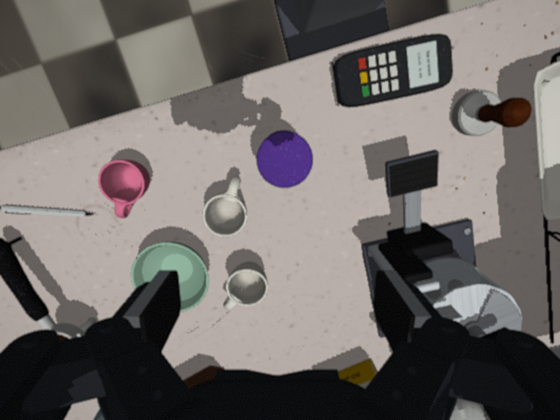

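```bash
python3 - <<'E'
from h import *
c=cam('top'); print('bowl top',onz(c,411.1,217.9,.045)); print('cupA',onz(c,230+517/3.6,100+342/3.3,.052),'cupB',onz(c,230+523/3.6,100+473/3.3,.052))
z=np.load('w1.npz');a,d=z['a'],z['d'];w=cam('wrist')
print('bowl w',onz(w,170,279,.045),'L',onz(w,131,277,.045),'R',onz(w,209,277,.045),'T',onz(w,170,243,.045))
print('cupA',onz(w,247,287,.052),'cupB',onz(w,225,215,.052))
print('handles A',onz(w,230,303,.03),'B',onz(w,235,182,.03))
print('pad',[onz(w,u,v,zz).round(3) for u,v,zz in((388,165,.078),(435,152,.078),(390,194,.063),(439,181,.063))])
go()
E
```

```text
bowl top [ 0.51234176 -0.48491855  0.045     ]
cupA [ 0.55522041 -0.37976011  0.052     ] cupB [ 0.44329335 -0.37868239  0.052     ]
bowl w [ 0.51768108 -0.48451377  0.045     ] L [ 0.49965771 -0.53712779  0.045     ] R [ 0.5297706 -0.4296297  0.045    ] T [ 0.46589913 -0.46482473  0.045     ]
cupA [ 0.55619407 -0.38022152  0.052     ] cupB [ 0.44630242 -0.37708944  0.052     ]
handles A [ 0.58607946 -0.41837951  0.03      ] B [ 0.41070088 -0.35458311  0.03      ]
pad [array([ 0.433, -0.164,  0.078]), array([ 0.433, -0.108,  0.078]), array([ 0.474, -0.164,  0.063]), array([ 0.474, -0.101,  0.063])]
p [ 0.4149 -0.297   0.3525] az 164.38 q [-0.71  0.01  1.78  0.    1.36 -2.01] w 0.0854 F [ 0.6  0.2 -0.8] t 2.5 -> shift [0. 0. 0.] turn 0
```

```bash
python3 - <<'E'
from h import *
go(.514,-.538,.13,180)
E
```

```text
p [ 0.4149 -0.297   0.3525] az 164.38 q [-0.71  0.01  1.78  0.    1.36 -2.01] w 0.0854 F [ 0.6  0.2 -0.8] t 2.5 -> shift [-16.08 -20.57  22.18] turn -15.62
```

```bash
python3 -m pendant '[[[-2.7,-3.4,2,-4],[-5.4,-6.8,4,-8],[-8,-10.3,8,-12],[-10.7,-13.7,12,-15.6],[-13.4,-17.1,15,-15.6],[-16.1,-20.6,18,-15.6],[-16.1,-20.6,22.2,-15.6],[-16.1,-20.6,22.2,-15.6]]]' 0.5 40
python3 - <<'E'
from h import *
a,d,c=snap('wrist'); save('w2.png',a); go(.514,-.538,.052,180)
E
```

```text
time: 3.3
position: [0.513, -0.5355, 0.1239]
ee_rot: [[-1.0, -0.001, -0.008], [-0.001, 1.0, 0.009], [0.008, 0.009, -1.0]]
contact_force: [-1.5, 0.8, -1.4]
gripper_width: 0.043
finger_force: 0.0
p [ 0.5132 -0.5352  0.1249] az -179.92 q [-0.87  0.66  1.4   0.    1.1  -2.44] w 0.0427 F [-1.   1.1 -1.2] t 3.35 -> shift [-0.14 -0.34  7.29] turn 0.08
```

View pics/w2.png

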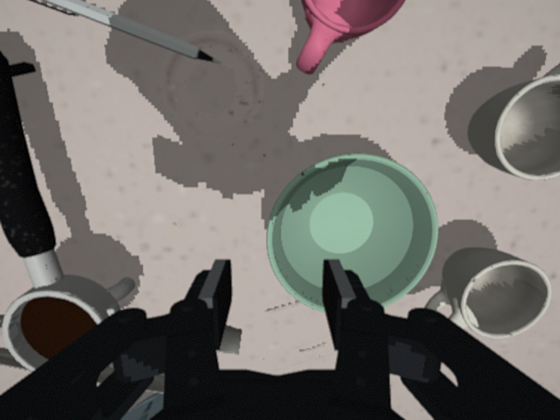

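```bash
python3 - <<'E'
from h import *
c=cam('wrist'); 
for u,v in((267,226),(438,230),(352,153),(352,310)): print(onz(c,u,v,.045).round(4))
go()
E
```

```text
[ 0.5073 -0.541   0.045 ]
[ 0.5102 -0.4308  0.045 ]
[ 0.4612 -0.4895  0.045 ]
[ 0.5685 -0.4826  0.045 ]
p [ 0.5132 -0.5352  0.1249] az -179.92 q [-0.87  0.66  1.4   0.    1.1  -2.44] w 0.0427 F [-1.   1.1 -1.2] t 3.35 -> shift [0. 0. 0.] turn 0
```

```bash
python3 -m pendant '[[[-0.1,-0.3,2.5,0],[-0.1,-0.3,5,0],[-0.1,-0.3,7,0],[-0.1,-0.3,7.2,0],[-0.1,-0.3,7.2,0]]]'
python3 -m pendant '[[[0,0,0,0],[0,0,0,0],[0,0,0,0],[0,0,0,0],[0,0,0,0],[0,0,0,0]]]' 0 50
python3 -m pendant '[[[0,0,-0.5,0],[0,0,-1.5,0],[0,0,-2.5,0],[0,0,-2.5,0],[0,0,-2.5,0]]]'
python3 - <<'E'
from h import *
a,d,c=snap('wrist'); save('w3.png',a); go(.638,-.292,.2)
E
```

```text
time: 3.85
position: [0.5165, -0.5413, 0.0602]
ee_rot: [[-1.0, -0.001, -0.0], [-0.001, 1.0, 0.0], [0.0, 0.0, -1.0]]
contact_force: [0.1, 0.5, 0.3]
gripper_width: 0.0423
finger_force: 0.0
time: 4.45
position: [0.517, -0.5431, 0.0608]
ee_rot: [[-1.0, -0.0, 0.002], [-0.0, 1.0, -0.002], [-0.002, -0.002, -1.0]]
contact_force: [0.7, -0.0, 5.5]
gripper_width: 0.0018
finger_force: 45.3
time: 4.95
position: [0.5164, -0.5435, 0.0853]
ee_rot: [[-1.0, -0.001, 0.001], [-0.001, 1.0, -0.003], [-0.001, -0.003, -1.0]]
contact_force: [-0.9, -1.0, 1.2]
gripper_width: 0.0008
finger_force: 42.1
p [ 0.5164 -0.5436  0.0852] az -179.96 q [-0.87  0.71  1.4  -0.    1.03 -2.44] w 0.0006 F [-0.4 -2.6  2.2] t 5.0 -> shift [-12.19  25.11 -11.55] turn 0
```

View pics/w3.png

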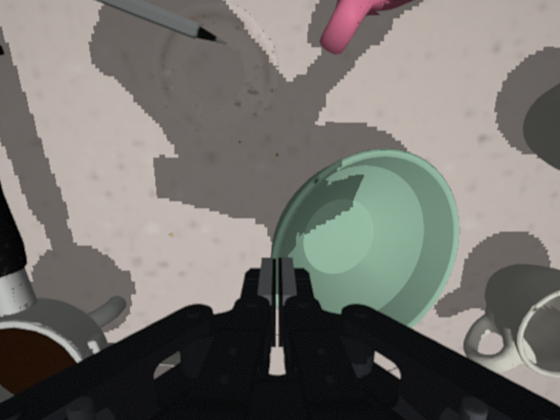

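Missed: the grip was too shallow and slid off the rim. I'll re-measure the bowl.

```bash
python3 - <<'E'
from h import *
a,d,c=snap('wrist'); P=cloud(c,d)
hsv=cv2.cvtColor(a,cv2.COLOR_RGB2HSV);H,S,V=[hsv[...,i].astype(int) for i in range(3)]
g=(H>55)&(H<100)&(S>35)&(V>30)&(d>0); g[:,:260]=0
q=P[g]; print(len(q),np.percentile(q,[1,50,99],0).round(3))
for u,v in((272,240),(460,225),(385,150),(333,235),(440,210)): print(u,v,onz(c,u,v,.045).round(4),onz(c,u,v,.008).round(4),P[v,u].round(4))
a,d,c=snap('top'); P=cloud(c,d)
hsv=cv2.cvtColor(a,cv2.COLOR_RGB2HSV);H,S,V=[hsv[...,i].astype(int) for i in range(3)]
g=(H>55)&(H<100)&(S>25);g[:185]=0;g[250:]=0;g[:,:380]=0;g[:,440:]=0
v,u=np.nonzero(g);print('topbb',u.min(),u.max(),v.min(),v.max(),onz(c,(u.min()+u.max())/2,(v.min()+v.max())/2,.045))
E
```

```text
23998 [[ 0.461 -0.544  0.008]
 [ 0.51  -0.486  0.023]
 [ 0.556 -0.445  0.095]]
272 240 [ 0.5057 -0.5464  0.045 ] [ 0.5197 -0.5471  0.008 ] [ 0.5039 -0.5463  0.0498]
460 225 [ 0.4973 -0.4504  0.045 ] [ 0.5094 -0.4289  0.008 ] [ 0.5125 -0.4235 -0.0013]
385 150 [ 0.4596 -0.4922  0.045 ] [ 0.463  -0.4803  0.008 ] [ 0.4592 -0.4935  0.0491]
333 235 [ 0.5029 -0.5149  0.045 ] [ 0.5163 -0.5083  0.008 ] [ 0.5131 -0.5099  0.0168]
440 210 [ 0.4894 -0.4617  0.045 ] [ 0.4997 -0.4428  0.008 ] [ 0.4941 -0.453   0.028 ]
topbb 395 438 199 236 [ 0.51304738 -0.50024865  0.045     ]
```

```bash
python3 - <<'E'
from h import *
a,d,c=snap('wrist'); P=cloud(c,d)
for u in range(270,480,12): print(u,np.median(P[218:223,u-2:u+3].reshape(-1,3),0).round(3))
big=cv2.resize(a[120:380,200:500],None,fx=2.6,fy=2.3); save('w3b.png',big)
a,d,c=snap('side'); big=cv2.resize(a[270:400,150:330],None,fx=4.4,fy=4.4,interpolation=cv2.INTER_CUBIC); save('s3.png',np.clip(big*1.3,0,255).astype(np.uint8))
E
```

```text
270 [ 0.509 -0.549 -0.001]
282 [ 0.489 -0.542  0.064]
294 [ 0.497 -0.535  0.039]
306 [ 0.501 -0.527  0.025]
318 [ 0.503 -0.52   0.02 ]
330 [ 0.503 -0.512  0.017]
342 [ 0.504 -0.505  0.014]
354 [ 0.505 -0.497  0.012]
366 [ 0.506 -0.488  0.009]
378 [ 0.506 -0.481  0.009]
390 [ 0.505 -0.475  0.012]
402 [ 0.504 -0.468  0.014]
414 [ 0.503 -0.462  0.017]
426 [ 0.502 -0.457  0.02 ]
438 [ 0.5   -0.452  0.026]
450 [ 0.499 -0.448  0.031]
462 [ 0.509 -0.423 -0.001]
474 [ 0.509 -0.415 -0.001]
```

View pics/s3.png

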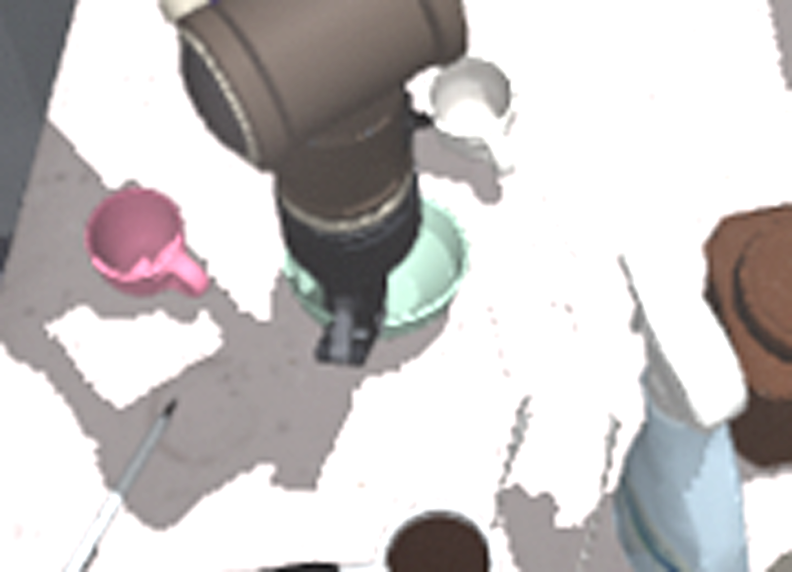

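The side view shows the bowl is in fact held by the very edge of the rim, drooping about 17°. I'll set it down and regrip deeper.

```bash
python3 -m pendant '[[[0,0,1,0],[0,0,2,0],[0,0,2.5,0],[0,0,2.5,0]]]'
python3 -m pendant '[[[0,0,0,0],[0,0,0,0],[0,0.3,0,0],[0,0.5,0.4,0],[0,0.5,0.8,0],[0,0.5,1.2,0],[0,0.5,1.2,0],[0,0.5,1.2,0]]]' 0.4
python3 -m pendant '[[[0,0,0,0],[0,0,0,0],[0,0,0,0],[0,0,0,0],[0,0,0,0],[0,0,0,0]]]' 0 70
python3 -m pendant '[[[0,0,-0.5,0],[0,0,-1.5,0],[0,0,-2.5,0],[0,0,-2.5,0],[0,0,-2.5,0]]]'
python3 - <<'E'
from h import *
a,d,c=snap('wrist'); P=cloud(c,d)
for u in range(270,480,12): print(u,np.median(P[218:223,u-2:u+3].reshape(-1,3),0).round(3))
save('w4.png',a)
E
```

```text
time: 5.6
position: [0.517, -0.5444, 0.0614]
ee_rot: [[-1.0, -0.001, 0.002], [-0.001, 1.0, -0.004], [-0.002, -0.004, -1.0]]
contact_force: [-2.0, -2.3, 12.2]
gripper_width: 0.001
finger_force: 58.8
time: 6.4
position: [0.5161, -0.537, 0.0469]
ee_rot: [[-1.0, -0.0, -0.0], [-0.0, 1.0, 0.0], [0.0, 0.0, -1.0]]
contact_force: [-0.5, 0.4, -0.5]
gripper_width: 0.034
finger_force: 0.0
time: 7.0
position: [0.5167, -0.5366, 0.0514]
ee_rot: [[-1.0, -0.0, 0.0], [-0.0, 1.0, 0.003], [-0.0, 0.003, -1.0]]
contact_force: [-2.4, 4.1, 13.8]
gripper_width: 0.0078
finger_force: 69.6
time: 7.5
position: [0.5161, -0.5376, 0.0721]
ee_rot: [[-1.0, -0.0, 0.0], [-0.0, 1.0, -0.001], [-0.0, -0.001, -1.0]]
contact_force: [-0.0, -0.8, -1.6]
gripper_width: 0.0038
finger_force: 67.9
270 [ 0.505 -0.542 -0.001]
282 [ 0.504 -0.535 -0.001]
294 [ 0.484 -0.531  0.065]
306 [ 0.494 -0.523  0.034]
318 [ 0.498 -0.515  0.021]
330 [ 0.499 -0.509  0.019]
342 [ 0.499 -0.501  0.016]
354 [ 0.5   -0.494  0.013]
366 [ 0.501 -0.486  0.01 ]
378 [ 0.501 -0.479  0.01 ]
390 [ 0.5   -0.473  0.012]
402 [ 0.5   -0.467  0.014]
414 [ 0.499 -0.461  0.017]
426 [ 0.498 -0.456  0.019]
438 [ 0.497 -0.452  0.023]
450 [ 0.496 -0.448  0.028]
462 [ 0.494 -0.444  0.033]
474 [ 0.505 -0.417 -0.001]
```

View pics/w4.png

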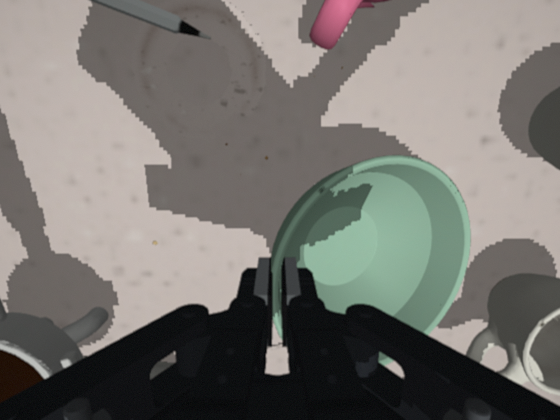

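The grip aligns itself to the sloping wall: the bowl hangs about 17° tilted but is held firmly. I'll carry it to a point before the shaker, lower it, then slide it in.

```bash
python3 -m pendant '[[[0,0,-2,0],[0,0,-4.5,0],[0,0,-7.5,0],[0,0,-7.5,0]]]' - 80
python3 -m pendant '[[[-1.5,2.4,0,0],[-3,5,0,0],[-5,8,0,0],[-7,11,0,0],[-9,14,0,0],[-10.7,17,0,0],[-12.2,19.5,0,0],[-12.2,19.5,0,0]]]'
python3 - <<'E'
from h import *
go(.638,-.342,.09)
a,d,c=snap('wrist'); P=cloud(c,d)
hsv=cv2.cvtColor(a,cv2.COLOR_RGB2HSV);H,S,V=[hsv[...,i].astype(int) for i in range(3)]
g=(H>55)&(H<100)&(S>35)&(V>30)&(d>0)&(d<.3); q=P[g]; print(len(q),np.percentile(q,[1,50,99],0).round(3))
E
```

```text
time: 7.95
position: [0.5188, -0.5403, 0.154]
ee_rot: [[-1.0, -0.0, 0.007], [-0.0, 1.0, -0.008], [-0.007, -0.008, -1.0]]
contact_force: [0.1, -1.9, -1.2]
gripper_width: 0.0033
finger_force: 80.6
time: 8.75
position: [0.6395, -0.3373, 0.1456]
ee_rot: [[-1.0, -0.005, -0.001], [-0.005, 1.0, 0.003], [0.001, 0.003, -1.0]]
contact_force: [-0.4, -0.1, -2.6]
gripper_width: 0.0031
finger_force: 80.5
p [ 0.6395 -0.3373  0.1456] az -179.73 q [-0.55  0.6   1.45  0.    1.1  -2.12] w 0.0031 F [-0.4 -0.1 -2.6] t 8.75 -> shift [ 0.15 -0.49  5.56] turn 0
25345 [[ 0.585 -0.338  0.081]
 [ 0.632 -0.279  0.096]
 [ 0.678 -0.238  0.165]]
```

```bash
python3 -m pendant '[[[0,0,2,0],[0,0,4,0],[0,0,6,0],[0,0,6,0],[0,1.5,6,0],[0,3,6,0],[0,4.6,6,0],[0,4.6,6,0]]]'
python3 -m pendant '[[[0,0,0.7,0],[0,0,1.4,0],[0,0,2.1,0],[0,0,2.7,0],[0,0,3.2,0],[0,0,3.2,0]]]'
python3 - <<'E'
from h import *
go()
E
```

```text
time: 9.6
position: [0.6386, -0.2928, 0.0883]
ee_rot: [[-1.0, -0.003, 0.0], [-0.003, 1.0, 0.001], [-0.0, 0.001, -1.0]]
contact_force: [0.0, 0.2, -2.6]
gripper_width: 0.0033
finger_force: 80.5
time: 10.2
position: [0.6405, -0.3017, 0.0633]
ee_rot: [[-1.0, -0.001, 0.004], [-0.001, 1.0, -0.007], [-0.004, -0.007, -1.0]]
contact_force: [-8.4, -5.2, 26.9]
gripper_width: 0.0033
finger_force: 116.7
p [ 0.6405 -0.3017  0.0633] az -179.94 q [-0.5   0.66  1.53 -0.    0.94 -2.07] w 0.0033 F [-8.4 -5.2 26.9] t 10.2 -> shift [0. 0. 0.] turn 0
```

```bash
python3 -m pendant '[[[0,0,-0.3,0],[0,0,-0.3,0],[0,0,-0.3,0],[0,0,-0.3,0]]]' 0.4 40
python3 -m pendant '[[[0,0,-3,0],[0,0,-6,0],[0,-1,-10,0],[0,-3,-14,0],[0,-6,-18,0],[0,-8,-20,0],[0,-8,-20,0]]]'
python3 - <<'E'
from h import *
st=ctrl.read_state();go()
a,d,c=snap('wrist'); save('w5.png',a)
P=cloud(c,d)
hsv=cv2.cvtColor(a,cv2.COLOR_RGB2HSV);H,S,V=[hsv[...,i].astype(int) for i in range(3)]
g=(H>55)&(H<100)&(S>35)&(V>30)&(d>0); q=P[g&(P[...,2]>.038)&(P[...,2]<.056)]; print(len(q),np.percentile(q,[1,50,99],0).round(3)); print(np.round(circ(c,g,.045),4))
E
```

```text
time: 10.6
position: [0.6377, -0.2961, 0.0572]
ee_rot: [[-1.0, -0.0, -0.001], [-0.0, 1.0, 0.0], [0.001, 0.0, -1.0]]
contact_force: [-0.1, -1.5, -0.7]
gripper_width: 0.0343
finger_force: 0.8
time: 11.3
position: [0.6397, -0.3795, 0.2627]
ee_rot: [[-1.0, 0.002, 0.007], [0.002, 1.0, -0.005], [-0.007, -0.005, -1.0]]
contact_force: [1.4, -0.7, 0.0]
gripper_width: 0.0343
finger_force: 0.0
p [ 0.6397 -0.3795  0.2627] az 179.89 q [-0.59  0.53  1.31 -0.    1.3  -2.16] w 0.0343 F [ 1.4 -0.7  0. ] t 11.3 -> shift [0. 0. 0.] turn 0
2281 [[ 0.581 -0.615  0.038]
 [ 0.657 -0.265  0.043]
 [ 0.712 -0.207  0.055]]
[ 0.6353 -0.2609  0.0554]
```

View pics/w5.png

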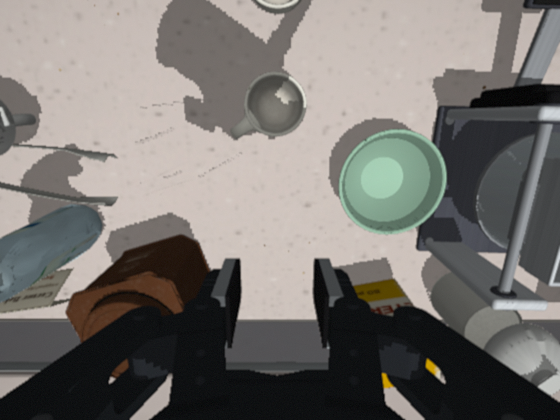

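```bash
python3 - <<'E'
from h import *
c=cam('wrist')
print([onz(c,u,v,.143).round(3) for u,v in((494,115),(545,115),(494,297),(545,300))])
for n,l in dict(pl=[(x,y,.143) for x in(-.076,.076) for y in(.037,.083)],plb=[(x,y,.0) for x in(-.076,.076) for y in(.037,.083)]).items():
    print(n,[tuple(np.round(proj(c,(.6375+X,-.2365+Y,Z)))) for X,Y,Z in l])
go(.6353,-.345,.045)
E
```

```text
[array([ 0.566, -0.228,  0.143]), array([ 0.566, -0.193,  0.143]), array([ 0.706, -0.202,  0.143]), array([ 0.709, -0.16 ,  0.143])]
pl [(np.float64(537.0), np.float64(109.0)), (np.float64(605.0), np.float64(109.0)), (np.float64(495.0), np.float64(305.0)), (np.float64(552.0), np.float64(305.0))]
plb [(np.float64(439.0), np.float64(112.0)), (np.float64(480.0), np.float64(112.0)), (np.float64(421.0), np.float64(241.0)), (np.float64(459.0), np.float64(241.0))]
p [ 0.6386 -0.3768  0.2592] az 179.94 q [-0.59  0.53  1.32  0.    1.3  -2.16] w 0.0344 F [0.  0.4 0.1] t 11.35 -> shift [ 0.38  3.19 21.41] turn 0
```

Bowl stands at (0.635,-0.261); it needs 24 mm more in +y. I'll nudge it with closed fingers.

```bash
python3 -m pendant '[[[0.3,3.2,5,0],[0.3,3.2,10,0],[0.3,3.2,15,0],[0.3,3.2,19,0],[0.3,3.2,21.4,0],[0.3,3.2,21.4,0]]]' 0
python3 -m pendant '[[[0,0.8,0,0],[0,1.6,0,0],[0,2.4,0,0],[0,2.9,0,0],[0,3.4,0,0],[0,3.8,0,0],[0,3.8,0,0],[0,3.8,0,0]]]'
python3 -m pendant '[[[0,-1.5,0,0],[0,-3,-2,0],[0,-5,-6,0],[0,-7,-11,0],[0,-7,-16,0],[0,-7,-21,0],[0,-7,-21,0]]]'
python3 - <<'E'
from h import *
go()
a,d,c=snap('wrist'); 
hsv=cv2.cvtColor(a,cv2.COLOR_RGB2HSV);H,S,V=[hsv[...,i].astype(int) for i in range(3)]
g=(H>55)&(H<100)&(S>35)&(V>30)&(d>0); print(np.round(circ(c,g,.045),4))
go(.6375,-.1185,.25,90)
E
```

```text
time: 11.95
position: [0.6285, -0.3378, 0.0342]
ee_rot: [[-1.0, -0.002, -0.016], [-0.002, 1.0, 0.011], [0.016, 0.011, -1.0]]
contact_force: [-1.1, -0.3, -0.3]
gripper_width: -0.0001
finger_force: 0.0
time: 12.75
position: [0.6357, -0.3069, 0.0451]
ee_rot: [[-1.0, -0.0, 0.002], [-0.0, 1.0, -0.001], [-0.002, -0.001, -1.0]]
contact_force: [-0.1, -3.1, 2.0]
gripper_width: -0.0003
finger_force: 1.6
time: 13.45
position: [0.6385, -0.3792, 0.2643]
ee_rot: [[-1.0, 0.001, 0.013], [0.001, 1.0, -0.007], [-0.013, -0.007, -1.0]]
contact_force: [0.1, -0.7, 1.2]
gripper_width: 0.0001
finger_force: 0.0
p [ 0.6385 -0.3792  0.2643] az 179.97 q [-0.59  0.52  1.32  0.    1.29 -2.17] w 0.0001 F [ 0.1 -0.7  1.2] t 13.45 -> shift [0. 0. 0.] turn 0
[ 0.6338 -0.2398  0.0557]
p [ 0.6373 -0.3782  0.2609] az 179.98 q [-0.59  0.52  1.32  0.    1.29 -2.17] w -0.0002 F [ 0.4 -0.3  1. ] t 13.5 -> shift [-0.   25.98  0.97] turn 89.98
```

```bash
python3 -m pendant '[[[0,3,-0.5,8.5],[0,7,-0.5,17],[0,11,-0.5,25.5],[0,15,-0.5,34],[0,19,-0.5,42.5],[0,23,-0.5,51],[0,26,-0.5,59.5],[0,26,-0.5,68]]]' 0.45
python3 -m pendant '[[[0,0,0,8],[0,0,0,10],[0,0,0,10]]]'
python3 - <<'E'
from h import *
go(.6375,-.1185,.25,102)
a,d,c=snap('wrist'); save('w6.png',a);np.savez('w6.npz',a=a,d=d)
E
```

```text
time: 14.3
position: [0.6332, -0.1113, 0.2562]
ee_rot: [[-0.373, 0.928, -0.006], [0.928, 0.373, 0.004], [0.006, -0.004, -1.0]]
contact_force: [-0.2, -0.9, 0.2]
gripper_width: 0.0386
finger_force: 0.0
time: 14.6
position: [0.6335, -0.1156, 0.2564]
ee_rot: [[-0.209, 0.978, -0.005], [0.978, 0.209, 0.002], [0.003, -0.005, -1.0]]
contact_force: [1.0, -0.4, -0.5]
gripper_width: 0.0383
finger_force: 0.0
p [ 0.6335 -0.1156  0.2564] az 102.04 q [-0.25  0.34  1.58  0.    1.22 -0.46] w 0.0383 F [ 1.  -0.4 -0.5] t 14.6 -> shift [-0.37  0.33  0.64] turn 0.04
```

View pics/w6.png

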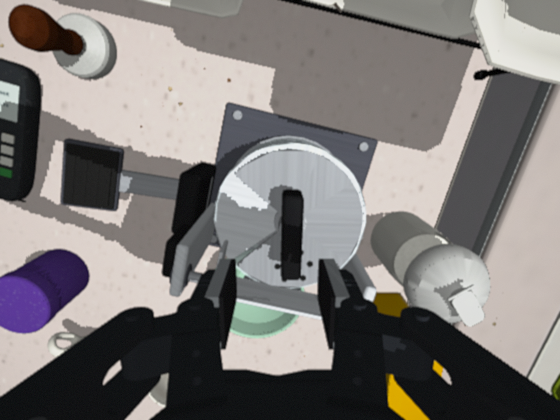

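```bash
python3 - <<'E'
from h import *
z=np.load('w6.npz');a=z['a'];c=cam('wrist')
g=(a.max(2)<55).astype(np.uint8);g[:185]=0;g[285:]=0;g[:,:270]=0;g[:,316:]=0
k=max(cv2.findContours(g,0,1)[0],key=cv2.contourArea);r=cv2.minAreaRect(k);print(r)
B=np.array([onz(c,u,v,.175) for u,v in cv2.boxPoints(r)]);print(B.round(4),B.mean(0).round(4),onz(c,*r[0],.163).round(4))
k=max(cv2.findContours(((a.min(2)>90)*1).astype(np.uint8)[130:300,200:380],0,1)[0],key=cv2.contourArea)
print('lid edge',[onz(c,u,v,.13).round(3) for u,v in((217,215),(364,215),(290,143))])
m=B.mean(0);go(m[0],m[1],.165)
E
```

```text
((289.06036376953125, 234.88453674316406), (89.99647521972656, 27.737947463989258), 88.5497817993164)
[[ 0.6261 -0.0884  0.175 ]
 [ 0.6429 -0.0843  0.175 ]
 [ 0.6587 -0.1445  0.175 ]
 [ 0.6405 -0.1489  0.175 ]] [ 0.642  -0.1165  0.175 ] [ 0.6431 -0.1194  0.163 ]
lid edge [array([ 0.588, -0.127,  0.13 ]), array([ 0.7  , -0.102,  0.13 ]), array([ 0.632, -0.061,  0.13 ])]
p [ 0.6337 -0.1158  0.2568] az 102.07 q [-0.25  0.34  1.58  0.    1.22 -0.46] w 0.0385 F [-0.5  0.4  0.2] t 14.65 -> shift [-0.27  0.84  9.17] turn 0
```

```bash
python3 -m pendant '[[[-0.2,0.9,1.5,-2],[-0.2,0.9,4,-2],[-0.2,0.9,6.5,-2],[-0.2,0.9,8,-2],[-0.2,0.9,8.8,-2],[-0.2,0.9,8.8,-2]]]'
python3 -m pendant '[[[0,0,0,0],[0,0,0,0],[0,0,0,0],[0,0,0,0]]]' 0 30
python3 - <<'E'
from h import *
go(.643,-.117)
E
```

```text
time: 15.25
position: [0.6432, -0.116, 0.1695]
ee_rot: [[-0.242, 0.97, -0.003], [0.97, 0.242, 0.001], [0.002, -0.003, -1.0]]
contact_force: [-0.3, 0.5, 0.1]
gripper_width: 0.0385
finger_force: 0.0
time: 15.65
position: [0.6436, -0.1167, 0.1725]
ee_rot: [[-0.243, 0.97, -0.001], [0.97, 0.243, -0.001], [-0.001, -0.001, -1.0]]
contact_force: [-5.7, -2.4, 3.1]
gripper_width: 0.0145
finger_force: 29.4
p [ 0.6436 -0.1167  0.1725] az 104.04 q [-0.25  0.44  1.62 -0.    1.08 -0.49] w 0.0145 F [-5.7 -2.4  3.1] t 15.65 -> shift [-0.01 -0.07  0.  ] turn 0
```

```bash
python3 -m pendant '[[[0,0,0,-8],[0,0,0,-16],[0,0,0,-24],[0,0,0,-32],[0,0,0,-40],[0,0,0,-48],[0,0,0,-56],[0,0,0,-62]]]'
python3 -m pendant '[[[0,0,0,-6],[0,0,0,-12],[0,0,0,-14],[0,0,0,-16],[0,0,0,-16]]]'
python3 -c "
from h import *
go();print(ctrl.read_state()['ft_torque'].round(2))"
```

```text
time: 16.45
position: [0.6426, -0.1177, 0.1725]
ee_rot: [[-0.972, 0.236, -0.004], [0.236, 0.972, -0.003], [0.003, -0.003, -1.0]]
contact_force: [-8.5, -4.1, 4.9]
gripper_width: 0.0146
finger_force: 30.5
time: 16.95
position: [0.6426, -0.1181, 0.1725]
ee_rot: [[-0.999, -0.036, -0.004], [-0.036, 0.999, -0.003], [0.004, -0.003, -1.0]]
contact_force: [-8.6, -4.7, 5.3]
gripper_width: 0.0141
finger_force: 32.1
p [ 0.6426 -0.1181  0.1725] az -177.94 q [-0.25  0.44  1.62 -0.    1.08 -1.85] w 0.0141 F [-8.6 -4.7  5.3] t 16.95 -> shift [0. 0. 0.] turn 0
[-0.83  1.28 -0.16]
```

```bash
python3 -m pendant '[[[0,0,0,-3],[0,0,0,-6],[0,0,0,-8],[0,0,0,-8]]]'
python3 -c "
from h import *
go();print(ctrl.read_state()['ft_torque'].round(2))"
```

```text
time: 17.35
position: [0.6436, -0.1181, 0.1728]
ee_rot: [[-0.986, -0.168, -0.001], [-0.168, 0.986, -0.002], [0.001, -0.001, -1.0]]
contact_force: [-6.4, -5.1, 4.0]
gripper_width: 0.0146
finger_force: 93.4
p [ 0.6436 -0.1181  0.1728] az -170.32 q [-0.25  0.44  1.62 -0.    1.08 -1.99] w 0.0146 F [-6.4 -5.1  4. ] t 17.35 -> shift [0. 0. 0.] turn 0
[-0.75  0.88 -1.54]
```

```bash
python3 -m pendant '[[[0,0,0,0],[0,0,0,0],[0,0,0,0]]]' 0.45
python3 -m pendant '[[[0,0,-3,3],[0,0,-6,6],[0,0,-8,10],[0,0,-8,10]]]'
python3 - <<'E'
from h import *
go(.452,-.134,.15,180)
a,d,c=snap('wrist'); save('w7.png',a)
hsv=cv2.cvtColor(a,cv2.COLOR_RGB2HSV);H,S,V=[hsv[...,i].astype(int) for i in range(3)]
g=(a.max(2)<55).astype(np.uint8);g[:,:240]=0;g[250:]=0;g[:,330:]=0
k=max(cv2.findContours(g,0,1)[0],key=cv2.contourArea);r=cv2.minAreaRect(k);print(r)
B=np.array([onz(c,u,v,.175) for u,v in cv2.boxPoints(r)]);print(B.round(3))
E
```

```text
time: 17.65
position: [0.6452, -0.1158, 0.1719]
ee_rot: [[-0.985, -0.174, 0.002], [-0.174, 0.985, 0.0], [-0.002, -0.0, -1.0]]
contact_force: [0.3, -0.4, -1.0]
gripper_width: 0.0386
finger_force: 0.0
time: 18.05
position: [0.6473, -0.1162, 0.256]
ee_rot: [[-1.0, -0.001, 0.009], [-0.001, 1.0, -0.002], [-0.009, -0.002, -1.0]]
contact_force: [0.3, -0.6, -0.3]
gripper_width: 0.0388
finger_force: 0.0
p [ 0.6473 -0.1162  0.256 ] az -179.92 q [-0.24  0.36  1.56  0.    1.21 -1.82] w 0.0388 F [ 0.3 -0.6 -0.3] t 18.05 -> shift [19.63 -1.73 10.42] turn 0.08
((275.0, 212.5), (73.0, 22.0), 90.0)
[[ 0.611 -0.125  0.175]
 [ 0.611 -0.111  0.175]
 [ 0.659 -0.111  0.175]
 [ 0.659 -0.125  0.175]]
```

View pics/w7.png

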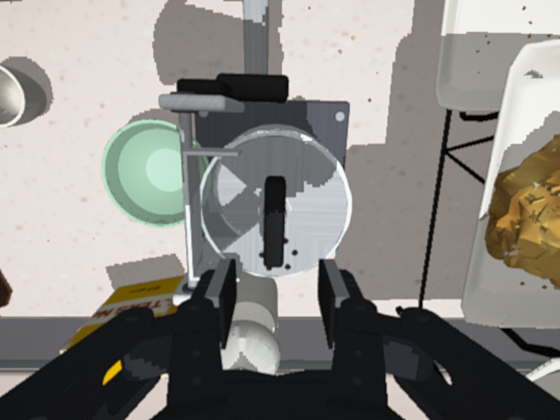

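The bar now lies along x at its stop, at (275,222) in the picture. The window (about 235,200) is open toward the bowl side and the bowl is in place. Next, the pedal.

```bash
python3 -m pendant '[[[4,-0.4,0,0],[8,-0.8,0,0],[12,-1.2,0,0],[16,-1.5,0,0],[19,-1.7,3,0],[19,-1.7,7,0],[19,-1.7,10,0],[19,-1.7,10,0]]]' 0
python3 - <<'E'
from h import *
go(.455,-.134,.095)
E
```

```text
time: 18.9
position: [0.4489, -0.1311, 0.1457]
ee_rot: [[-1.0, -0.002, -0.012], [-0.002, 1.0, 0.005], [0.012, 0.005, -1.0]]
contact_force: [-0.6, 0.3, -1.1]
gripper_width: 0.0003
finger_force: 0.0
p [ 0.4489 -0.1311  0.1457] az -179.91 q [-0.38  0.15  2.07  0.    0.93 -1.95] w 0.0003 F [-0.6  0.3 -1.1] t 18.9 -> shift [-0.66 -0.32  5.06] turn 0
```

```bash
python3 -m pendant '[[[-0.2,-0.2,2.5,0],[-0.2,-0.2,4.5,0],[-0.1,-0.2,6,0],[0,-0.2,7.2,0],[0.3,-0.2,8.2,0],[0.6,-0.2,9,0],[0.6,-0.2,9.3,0],[0.6,-0.2,9.3,0]]]'
python3 -c "
from h import *
go()"
```

```text
time: 19.7
position: [0.4498, -0.1353, 0.0597]
ee_rot: [[-1.0, -0.001, 0.002], [-0.001, 1.0, -0.0], [-0.002, -0.0, -1.0]]
contact_force: [-0.5, 1.6, 7.0]
gripper_width: -0.0005
finger_force: 4.1
p [ 0.4498 -0.1353  0.0597] az -179.91 q [-0.39  0.31  2.11  0.    0.72 -1.96] w -0.0005 F [-0.5  1.6  7. ] t 19.7 -> shift [0. 0. 0.] turn 0
```

```bash
python3 -m pendant '[[[0.1,0,0.6,0],[0.2,0,1.2,0],[0.2,0,1.7,0],[0.2,0,1.7,0]]]'
python3 -m pendant '[[[0,0,0.4,0],[0,0,0.8,0],[0,0,0.8,0]]]'
python3 - <<'E'
from h import *
go()
a,d,c=snap('side'); save('s4.png',cv2.resize(a[150:380,180:420],None,fx=3.2,fy=2.6))
E
```

```text
time: 20.1
position: [0.4499, -0.1355, 0.0457]
ee_rot: [[-1.0, -0.001, 0.004], [-0.001, 1.0, 0.0], [-0.004, 0.0, -1.0]]
contact_force: [-5.3, 6.0, 28.6]
gripper_width: 0.0003
finger_force: 14.1
time: 20.4
position: [0.4504, -0.1356, 0.043]
ee_rot: [[-1.0, -0.002, 0.001], [-0.002, 1.0, 0.001], [-0.001, 0.001, -1.0]]
contact_force: [-18.8, 10.4, 75.4]
gripper_width: -0.0002
finger_force: 38.4
p [ 0.4504 -0.1356  0.043 ] az -179.9 q [-0.39  0.34  2.11  0.    0.69 -1.96] w -0.0002 F [-18.8  10.4  75.4] t 20.4 -> shift [0. 0. 0.] turn 0
```

View pics/s4.png

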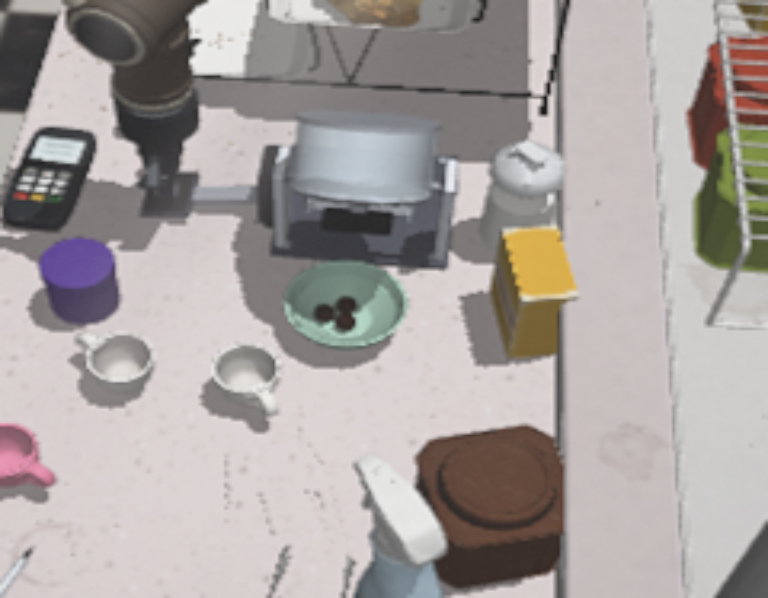

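Three balls are visible in the bowl, at about (337,313) in the picture, with the pedal at its stop. I'll ease off, hold, then let it up and repeat to get any stragglers, counting numerically.

```bash
cat > cnt.py <<'E'
from h import *
a,d,c=snap('side')
hsv=cv2.cvtColor(a,cv2.COLOR_RGB2HSV);H,S,V=[hsv[...,i].astype(int) for i in range(3)]
u0,v0=proj(c,(.637,-.238,.02));u0,v0=int(u0),int(v0)
r=a[v0-20:v0+20,u0-25:u0+25].astype(int); m=((r[...,1]<r[...,0]+8)&(r.max(2)<90)).astype(np.uint8)
n,l,s,ce=cv2.connectedComponentsWithStats(m); print('balls',[(x[4],ce[i].round(0).tolist()) for i,x in enumerate(s) if i and x[4]>8],'centre',u0,v0)
go()
E
python3 -m pendant '[[[0,0,-0.7,0],[0,0,-0.7,0],[0,0,-0.7,0],[0,0,-0.7,0],[0,0,-0.7,0],[0,0,-0.7,0],[0,0,-0.7,0],[0,0,-0.7,0]]]'; python3 cnt.py
python3 -m pendant '[[[0,0,-1,0],[-0.3,0,-2.5,0],[-0.4,0,-4,0],[-0.4,0,-5.5,0],[-0.4,0,-7,0],[-0.4,0,-7,0],[-0.4,0,-7,0],[-0.4,0,-7,0]]]' | head -2; python3 cnt.py
python3 -m pendant '[[[0,0,1,0],[0,0,2.5,0],[0,0,4,0],[0.2,0,5,0],[0.4,0,6,0],[0.4,0,6.6,0],[0.4,0,7,0],[0.4,0,7,0]]]'
python3 -m pendant '[[[0,0,0,0],[0,0,0,0],[0,0,0,0],[0,0,0,0],[0,0,0,0],[0,0,0,0],[0,0,0,0],[0,0,0,0]]]'; python3 cnt.py
```

```text
time: 21.25
position: [0.4499, -0.1355, 0.0454]
ee_rot: [[-1.0, -0.001, 0.005], [-0.001, 1.0, -0.0], [-0.005, -0.0, -1.0]]
contact_force: [-5.6, 5.2, 31.3]
gripper_width: -0.0002
finger_force: 16.3
balls [(np.int32(576), [25.0, 8.0]), (np.int32(95), [23.0, 35.0])] centre 289 255
p [ 0.4499 -0.1355  0.0454] az -179.93 q [-0.39  0.34  2.11  0.    0.69 -1.96] w 0.0 F [-6.9  6.3 32.3] t 21.3 -> shift [0. 0. 0.] turn 0
time: 22.1
position: [0.4497, -0.135, 0.1096]
balls [(np.int32(587), [27.0, 8.0]), (np.int32(54), [27.0, 36.0]), (np.int32(30), [17.0, 35.0])] centre 289 255
p [ 0.4496 -0.1349  0.1095] az -179.96 q [-0.38  0.21  2.09 -0.    0.84 -1.96] w 0.0001 F [-0.4 -1.2  0.5] t 22.15 -> shift [0. 0. 0.] turn 0
time: 22.95
position: [0.4471, -0.1356, 0.0441]
ee_rot: [[-1.0, -0.001, -0.002], [-0.001, 1.0, 0.001], [0.002, 0.001, -1.0]]
contact_force: [-11.8, 4.8, 44.2]
gripper_width: -0.0001
finger_force: 22.8
time: 23.75
position: [0.4471, -0.1356, 0.0443]
ee_rot: [[-1.0, -0.001, -0.001], [-0.001, 1.0, 0.0], [0.001, 0.0, -1.0]]
contact_force: [-11.3, 3.6, 42.4]
gripper_width: -0.0001
finger_force: 21.8
balls [(np.int32(575), [25.0, 8.0]), (np.int32(95), [23.0, 35.0])] centre 289 255
p [ 0.4471 -0.1356  0.0442] az -179.94 q [-0.39  0.34  2.12 -0.    0.69 -1.96] w -0.0001 F [-11.7   2.9  42.9] t 23.8 -> shift [0. 0. 0.] turn 0
```

```bash
cat > bowl.py <<'E'
from h import *
import sys
for n in sys.argv[1:]:
    a,d,c=snap(n); P=cloud(c,d)
    hsv=cv2.cvtColor(a,cv2.COLOR_RGB2HSV);H,S,V=[hsv[...,i].astype(int) for i in range(3)]
    g=(H>60)&(H<95)&(S>35)&(V>30)&(d>0)&(np.abs(P[...,2])<.08)
    g=g&(P[...,1]>-.62)&(P[...,0]>.3)&(P[...,0]<.75)
    gg=cv2.morphologyEx(g.astype(np.uint8),cv2.MORPH_CLOSE,np.ones((5,5)))
    k=max(cv2.findContours(gg,0,1)[0],key=cv2.contourArea); x,y,w,h=cv2.boundingRect(k); q=P[y:y+h,x:x+w][gg[y:y+h,x:x+w]>0]
    print(n,'bb',x,y,w,h,'circ',np.round(circ(c,gg,.045),4),'pts',np.percentile(q,[2,50,98],0).round(3).tolist())
    m=np.zeros(g.shape,np.uint8); cv2.drawContours(m,[cv2.convexHull(k)],-1,1,-1)
    b=(m>0)&(a[...,0].astype(int)>=a[...,1])&(a.max(2)<100)
    nn,l,s,ce=cv2.connectedComponentsWithStats(b.astype(np.uint8)); print('balls',[(int(s[i][4]),ce[i].round(1).tolist(),P[l==i].mean(0).round(3).tolist()) for i in range(1,nn) if s[i][4]>6])
E
python3 bowl.py side top
```

```text
side bb 269 251 38 33 circ [ 0.6355 -0.2916  0.0541] pts [[0.586, -0.34, 0.005], [0.634, -0.272, 0.024], [0.684, -0.24, 0.047]]
balls [(27, [281.1, 269.9], [0.617, -0.293, 0.025]), (27, [293.3, 268.8], [0.652, -0.286, 0.025]), (30, [287.6, 273.5], [0.638, -0.329, 0.066])]
top bb 329 160 30 36 circ [ 0.6341 -0.2905  0.0506] pts [[0.588, -0.337, 0.005], [0.63, -0.31, 0.022], [0.681, -0.266, 0.046]]
balls [(21, [342.0, 178.2], [0.635, -0.296, 0.026]), (20, [339.0, 184.9], [0.616, -0.287, 0.025])]
```

The bowl was displaced to (0.635,-0.290) but has 3 balls. I'll let the pedal up and check for strays and leftovers in the clear canister.

```bash
python3 -m pendant '[[[0,0,-1,0],[-0.3,0,-2.5,0],[-0.4,0,-4,0],[-0.4,0,-6,0],[-0.4,0,-9,0],[1,0,-12,0],[3,0,-15,0],[3,0,-15,0]]]' | head -2; python3 bowl.py side top
python3 - <<'E'
from h import *
a,d,c=snap('side'); b=cv2.resize(a[175:300,240:345],None,fx=3.8,fy=4.6,interpolation=cv2.INTER_CUBIC)
t,d,c=snap('top'); e=cv2.resize(t[130:225,245:365],None,fx=3.3,fy=6.05,interpolation=cv2.INTER_CUBIC)
save('both.png',np.hstack([b,e[:b.shape[0]]])[:600,:800])
E
```

```text
time: 24.7
position: [0.4167, -0.1359, 0.1927]
side bb 269 250 38 34 circ [ 0.6356 -0.2908  0.0545] pts [[0.586, -0.341, 0.005], [0.635, -0.271, 0.023], [0.684, -0.238, 0.047]]
balls [(25, [280.9, 269.8], [0.617, -0.293, 0.025]), (26, [293.4, 268.8], [0.652, -0.287, 0.026]), (30, [287.6, 273.5], [0.637, -0.303, 0.025])]
top bb 322 159 37 38 circ [ 0.6342 -0.2869  0.0529] pts [[0.587, -0.336, 0.005], [0.638, -0.289, 0.022], [0.683, -0.239, 0.046]]
balls [(19, [336.0, 173.2], [0.65, -0.28, 0.026]), (24, [342.1, 178.3], [0.634, -0.297, 0.026]), (21, [339.1, 185.0], [0.615, -0.287, 0.027])]
```

View pics/both.png

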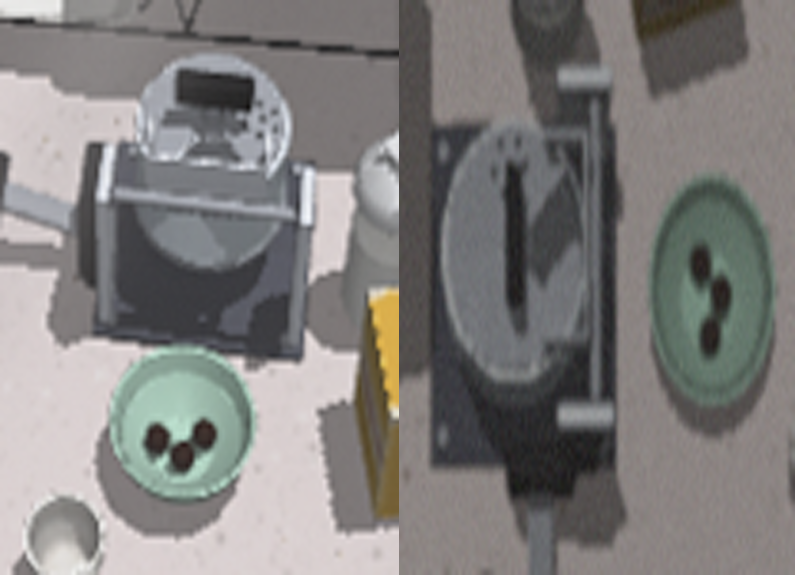

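The canister is empty and the bowl holds three balls, and the second press brought no more. Now the dial goes back.

```bash
python3 -m pendant '[[[0,0,-3,0],[0,0,-7,0],[-4,0.4,-7,0],[-8,0.8,-7,0],[-12,1.2,-7,0],[-16,1.5,-7,0],[-20,1.7,-7,0],[-22.5,1.8,-7,0]]]' 0.45
python3 -m pendant '[[[0,0,0,0],[0,0,0,0]]]' >/dev/null
python3 -c "
from h import *
go(.643,-.118,.170,180)"
```

```text
time: 25.7
position: [0.6435, -0.1164, 0.257]
ee_rot: [[-1.0, -0.001, -0.003], [-0.001, 1.0, 0.001], [0.003, 0.001, -1.0]]
contact_force: [-0.2, -0.4, -0.5]
gripper_width: 0.0382
finger_force: 0.0
p [ 0.6406 -0.1166  0.2572] az -179.94 q [-0.25  0.36  1.56 -0.    1.23 -1.82] w 0.0383 F [-0.1  0.2 -0.6] t 25.9 -> shift [-0.28 -0.15  8.72] turn 0.06
```

```bash
python3 -m pendant '[[[-0.2,-0.1,2,0],[-0.2,-0.1,4.5,0],[-0.2,-0.1,6.5,0],[-0.2,-0.1,8,0],[-0.2,-0.1,8.6,0],[-0.2,-0.1,8.6,0]]]'
python3 -m pendant '[[[0,0,0,0],[0,0,0,0],[0,0,0,0],[0,0,0,0]]]' 0 30
python3 -m pendant '[[[0,0,0,8],[0,0,0,16],[0,0,0,24],[0,0,0,32],[0,0,0,40],[0,0,0,48],[0,0,0,56],[0,0,0,64]]]'
python3 -m pendant '[[[0,0,0,8],[0,0,0,14],[0,0,0,18],[0,0,0,18]]]'
python3 -c "
from h import *
go();print(ctrl.read_state()['ft_torque'].round(2))"
```

```text
time: 26.5
position: [0.6421, -0.118, 0.1731]
ee_rot: [[-1.0, -0.0, -0.002], [-0.0, 1.0, 0.001], [0.002, 0.001, -1.0]]
contact_force: [-0.5, 0.0, 0.9]
gripper_width: 0.0388
finger_force: 0.0
time: 26.9
position: [0.6441, -0.1183, 0.1758]
ee_rot: [[-1.0, 0.001, 0.002], [0.001, 1.0, -0.0], [-0.002, -0.0, -1.0]]
contact_force: [0.2, 0.8, 3.3]
gripper_width: 0.0131
finger_force: 33.1
time: 27.7
position: [0.6439, -0.1186, 0.1758]
ee_rot: [[-0.435, 0.9, 0.002], [0.9, 0.435, -0.002], [-0.002, 0.001, -1.0]]
contact_force: [-0.9, -0.1, 3.7]
gripper_width: 0.0131
finger_force: 29.5
time: 28.1
position: [0.6438, -0.1186, 0.1758]
ee_rot: [[-0.141, 0.99, 0.001], [0.99, 0.141, -0.001], [-0.002, 0.001, -1.0]]
contact_force: [-1.8, -0.8, 7.0]
gripper_width: 0.0133
finger_force: 30.0
p [ 0.6438 -0.1186  0.1758] az 98.08 q [-0.25  0.44  1.62 -0.    1.08 -0.39] w 0.0133 F [-1.8 -0.8  7. ] t 28.1 -> shift [0. 0. 0.] turn 0
[-0.19  0.31 -0.05]
```

```bash
python3 -m pendant '[[[0,0,0,3],[0,0,0,6],[0,0,0,6]]]' >/dev/null; python3 -c "
from h import *
go();print(ctrl.read_state()['ft_torque'].round(2),ctrl.read_state()['finger_force'])"
python3 -m pendant '[[[0,0,0,3],[0,0,0,6],[0,0,0,6]]]' >/dev/null; python3 -c "
from h import *
go();print(ctrl.read_state()['ft_torque'].round(2),ctrl.read_state()['finger_force'])"
```

```text
p [ 0.6438 -0.1186  0.1758] az 92.21 q [-0.25  0.44  1.62 -0.    1.08 -0.29] w 0.0134 F [-2.1 -0.1  4.7] t 28.4 -> shift [0. 0. 0.] turn 0
[-0.12  0.29  0.33] 29.691727459430695
p [ 0.6439 -0.1188  0.176 ] az 86.6 q [-0.25  0.44  1.62 -0.    1.08 -0.19] w 0.0131 F [-1.  -1.1  5.7] t 28.7 -> shift [0. 0. 0.] turn 0
[-0.14  0.32  1.88] 66.96790460497141
```

```bash
python3 -m pendant '[[[0,0,0,0],[0,0,0,0],[0,0,0,0],[0,0,-2,0],[0,0,-5,0],[0,0,-8,0],[0,0,-8,0]]]' 0.4
python3 -m pendant '[[[0,0,0,-8.5],[0,0,0,-17],[0,0,0,-25.5],[0,0,0,-34],[0,0,0,-42.5],[0,0,0,-51],[0,0,0,-59.5],[0,0,0,-68]]]' >/dev/null
python3 -m pendant '[[[0,0,0,-8.5],[0,0,0,-17],[0,0,0,-25.4],[0,0,0,-25.4]]]' >/dev/null
python3 bowl.py top side
python3 - <<'E'
from h import *
a,d,c=snap('top')
g=(a.max(2)<50).astype(np.uint8);print(proj(c,(.643,-.118,.175)))
go(.635,-.340,.2,180)
E
```

```text
time: 29.4
position: [0.6463, -0.1188, 0.2597]
ee_rot: [[0.069, 0.998, 0.01], [0.998, -0.069, -0.002], [-0.001, 0.01, -1.0]]
contact_force: [0.2, -0.0, 1.9]
gripper_width: 0.0343
finger_force: 0.0
top bb 321 159 38 37 circ [ 0.6345 -0.2869  0.0531] pts [[0.588, -0.335, 0.005], [0.639, -0.289, 0.023], [0.682, -0.24, 0.046]]
balls [(21, [336.0, 173.2], [0.65, -0.28, 0.026]), (21, [342.0, 178.0], [0.636, -0.297, 0.025]), (22, [339.0, 184.9], [0.616, -0.287, 0.025])]
side bb 269 250 38 34 circ [ 0.6357 -0.2907  0.0545] pts [[0.587, -0.34, 0.005], [0.634, -0.271, 0.023], [0.684, -0.238, 0.047]]
balls [(25, [280.9, 269.8], [0.617, -0.293, 0.025]), (56, [290.4, 271.3], [0.645, -0.309, 0.046])]
(np.float64(279.5878674511883), np.float64(167.81014601156468))
p [ 0.6429 -0.118   0.2534] az 179.28 q [-0.25  0.36  1.56  0.    1.22 -1.81] w 0.0342 F [-0.4 -0.6 -0.1] t 30.75 -> shift [  0.5  -22.21   5.33] turn -0.72
```

```bash
python3 -m pendant '[[[0.2,-5,0,-0.5],[0.4,-10,0,-0.5],[0.5,-15,0,-0.5],[0.5,-19,2,-0.5],[0.5,-22,6,-0.5],[0.5,-22.2,10,-0.5],[0.5,-22.2,12,-0.5],[0.5,-22.2,12,-0.5]]]' 0.4 >/dev/null
python3 -m pendant '[[[0,0,0,0],[0,0,0,0]]]' >/dev/null
python3 bowl.py wrist; python3 -c "
from h import *
go(.635,-.340,.05,180)"
```

```text
wrist bb 273 141 164 155 circ [ 0.6352 -0.2889  0.0549] pts [[0.584, -0.339, 0.007], [0.636, -0.277, 0.025], [0.683, -0.238, 0.045]]
balls [(485, [347.8, 188.8], [0.615, -0.291, 0.026]), (454, [332.5, 215.0], [0.635, -0.3, 0.025]), (442, [354.3, 234.0], [0.649, -0.284, 0.026]), (151, [319.0, 277.1], [0.629, -0.323, 0.134]), (16, [349.4, 288.9], [0.631, -0.312, 0.14])]
p [ 0.6378 -0.3407  0.1372] az 179.94 q [-0.55  0.6   1.46 -0.    1.08 -2.12] w 0.0345 F [-0.7  0.   0.7] t 31.8 -> shift [0.32 0.09 8.72] turn -0.06
```

```bash
python3 -m pendant '[[[0.3,0,2.5,0],[0.3,0,5,0],[0.3,0,7,0],[0.3,0,8,0],[0.3,0,8.7,0],[0.3,0,8.7,0],[0.3,0,8.7,0]]]' 0.3
python3 -m pendant '[[[0,0,0,0],[0,0,0,0],[0,0,0,0],[0,0,0,0],[0,0,0,0],[0,0,0,0]]]' 0 80
python3 -m pendant '[[[0,0,-0.4,0],[0,0,-0.8,0],[0,0,-1.3,0],[0,0,-1.9,0],[0,0,-2.5,0],[0,0,-3,0],[0,0,-3,0]]]'
python3 bowl.py wrist
```

```text
time: 32.5
position: [0.6338, -0.3405, 0.0483]
ee_rot: [[-1.0, 0.001, 0.001], [0.001, 1.0, -0.001], [-0.001, -0.001, -1.0]]
contact_force: [-0.9, 0.8, -0.4]
gripper_width: 0.0253
finger_force: 0.0
time: 33.1
position: [0.6342, -0.3394, 0.0513]
ee_rot: [[-1.0, 0.002, 0.001], [0.002, 1.0, 0.002], [-0.001, 0.002, -1.0]]
contact_force: [-3.3, 2.8, 11.9]
gripper_width: 0.0075
finger_force: 71.4
time: 33.8
position: [0.633, -0.3408, 0.0777]
ee_rot: [[-1.0, 0.001, 0.001], [0.001, 1.0, -0.001], [-0.001, -0.001, -1.0]]
contact_force: [0.0, -0.2, -3.0]
gripper_width: 0.0033
finger_force: 77.8
wrist bb 271 159 200 180 circ [ 0.634  -0.2939  0.0523] pts [[0.582, -0.341, 0.017], [0.623, -0.279, 0.03], [0.67, -0.244, 0.073]]
balls [(2621, [368.4, 256.1], [0.633, -0.292, 0.034]), (22, [283.2, 270.9], [0.622, -0.338, 0.073]), (8, [271.0, 277.5], [0.622, -0.343, 0.079]), (8, [306.4, 275.5], [0.626, -0.328, 0.07]), (79, [283.5, 298.6], [0.624, -0.338, 0.092]), (8, [354.4, 308.4], [0.621, -0.316, 0.104]), (7, [373.9, 311.9], [0.621, -0.31, 0.105]), (91, [285.2, 327.4], [0.633, -0.338, 0.096]), (9, [384.0, 315.7], [0.621, -0.307, 0.107]), (15, [345.7, 322.4], [0.619, -0.321, 0.113]), (10, [350.9, 321.9], [0.622, -0.318, 0.109]), (24, [295.0, 330.0], [0.619, -0.336, 0.117]), (14, [358.1, 326.6], [0.622, -0.316, 0.111]), (12, [405.5, 327.2], [0.621, -0.303, 0.113]), (15, [307.7, 331.1], [0.617, -0.333, 0.121]), (9, [314.7, 330.2], [0.616, -0.331, 0.121]), (10, [328.0, 330.9], [0.616, -0.327, 0.122]), (40, [359.0, 333.4], [0.624, -0.316, 0.112]), (12, [370.1, 334.8], [0.622, -0.314, 0.115])]
```

```bash
python3 -m pendant '[[[0,0,-1,0],[0,0,-3,0],[0,0,-5.5,0],[0,0,-8,0],[0,0,-10.5,0],[0,0,-12.5,0],[0,0,-14,0],[0,0,-14.5,0]]]' | head -2
python3 -m pendant '[[[1,0,0,0],[3,0,0,0],[6,0,0,0],[9,0,0,0],[12,0,0,0],[15,0.5,0,0],[18,1.5,0,0],[19,3.5,0,0]]]' |head -2
python3 -m pendant '[[[0,2.5,0,0],[0,5.5,0,0],[0,8.5,0,0],[0,11.5,0,0],[0,14.5,0,0],[0,17.5,0,0],[0,20.5,0,0],[0,23.5,0,0]]]' |head -2
python3 -m pendant '[[[0,3,0,0],[0,6,0,0],[0,9,0,0],[0,12,0,0],[0,15,0,0],[0,18,0,0],[0,21,0,0],[0,23.5,0,0]]]'|head -2
python3 -m pendant '[[[0,2,0,0],[0,4,0,0],[0,6,0,0],[0,8,0,0],[0,9,0,0],[0,9.5,0,0],[0,9.5,0,0]]]'|head -6
python3 bowl.py wrist; python3 -c "
from h import *
go(.445,.269,.13,180)"
```

```text
time: 34.65
position: [0.6338, -0.3408, 0.2248]
time: 35.45
position: [0.4384, -0.3042, 0.22]
time: 36.25
position: [0.4412, -0.0685, 0.2206]
time: 37.05
position: [0.4416, 0.1659, 0.2206]
time: 37.75
position: [0.4431, 0.2598, 0.2215]
ee_rot: [[-1.0, 0.001, -0.001], [0.001, 1.0, -0.001], [0.001, -0.001, -1.0]]
contact_force: [-0.5, 0.0, -2.0]
gripper_width: 0.003
finger_force: 78.1
wrist bb 382 362 4 3 circ [0.6256 0.3749 0.0016] pts [[0.621, 0.371, 0.002], [0.622, 0.372, 0.05], [0.661, 0.393, 0.051]]
balls []
p [0.4433 0.2595 0.2217] az 179.94 q [ 0.45  0.13  1.92 -0.    1.09 -1.12] w 0.0031 F [ 0.4  0.9 -2.7] t 37.8 -> shift [-0.18  0.96  9.17] turn -0.06
```

```bash
sed -i 's/(np.abs(P\[...,2\])<.08)/(P[...,2]<.26)/' bowl.py; python3 bowl.py wrist | cut -c1-300
python3 -m pendant '[[[-0.1,0.5,1.5,0],[-0.1,0.9,4,0],[-0.1,0.9,6.5,0],[-0.1,0.9,8,0],[-0.1,0.9,9,0],[-0.1,0.9,9.6,0],[-0.1,0.9,10.2,0],[-0.1,0.9,10.8,0]]]'
python3 -m pendant '[[[0,0,0.4,0],[0,0,0.8,0],[0,0,0.8,0]]]'
```

```text
wrist bb 271 158 194 180 circ [0.5116 0.3465 0.1013] pts [[0.392, 0.259, 0.159], [0.436, 0.319, 0.172], [0.48, 0.355, 0.218]]
balls [(2643, [365.9, 239.8], [0.434, 0.307, 0.177]), (9, [283.4, 270.2], [0.433, 0.262, 0.217]), (11, [283.0, 277.0], [0.427, 0.262, 0.234]), (165, [284.0, 309.6], [0.438, 0.262, 0.237]), (7, [308.1, 281.9], [0.437, 0.272, 0.219]), (11, [311.9, 292.0], [0.436, 0.273, 0.228]), (10, [303.3, 303.7], [
time: 38.65
position: [0.4455, 0.2695, 0.1145]
ee_rot: [[-1.0, 0.002, 0.002], [0.002, 1.0, 0.001], [-0.002, 0.001, -1.0]]
contact_force: [-0.0, 0.4, -1.9]
gripper_width: 0.0032
finger_force: 78.1
time: 38.95
position: [0.4455, 0.2686, 0.1076]
ee_rot: [[-1.0, 0.0, 0.001], [0.0, 1.0, -0.001], [-0.001, -0.001, -1.0]]
contact_force: [-2.7, -4.0, 8.2]
gripper_width: 0.0031
finger_force: 84.9
```

Contact at z ≈ 0.108. I'll press it level a little, then release.

```bash
python3 -m pendant '[[[0,0,0.4,0],[0,0,0.8,0],[0,0,1.0,0],[0,0,1.0,0]]]'
python3 -m pendant '[[[0,0,0,0],[0,0,0,0],[0,0,0,0],[0,0,0,0]]]' 0.35 40
python3 -m pendant '[[[0,0,-2,0],[0,0,-5,0],[0,0,-9,0],[0,0,-12,0],[0,0,-12,0]]]' |head -2
python3 bowl.py wrist top| cut -c1-400; python3 -c "
from h import *
go()"
```

```text
time: 39.35
position: [0.4465, 0.2656, 0.1022]
ee_rot: [[-1.0, -0.003, 0.0], [-0.003, 1.0, -0.008], [-0.0, -0.008, -1.0]]
contact_force: [-8.2, -20.9, 37.9]
gripper_width: 0.0031
finger_force: 113.7
time: 39.75
position: [0.4445, 0.2692, 0.0959]
ee_rot: [[-1.0, 0.001, -0.001], [0.001, 1.0, -0.0], [0.001, -0.0, -1.0]]
contact_force: [-0.0, -1.5, -0.4]
gripper_width: 0.0297
finger_force: 0.8
time: 40.25
position: [0.4481, 0.2715, 0.2212]
wrist bb 252 135 135 131 circ [0.4555 0.3117 0.0628] pts [[0.394, 0.257, 0.044], [0.449, 0.307, 0.062], [0.494, 0.357, 0.082]]
balls [(991, [327.4, 190.9], [0.439, 0.316, 0.062]), (15, [312.0, 262.9], [0.437, 0.287, 0.209])]
top bb 114 230 34 40 circ [0.4456 0.3189 0.0548] pts [[0.394, 0.251, 0.045], [0.429, 0.301, 0.062], [0.495, 0.339, 0.211]]
balls [(157, [123.7, 249.6], [0.438, 0.245, 0.298]), (7, [136.1, 244.3], [0.45, 0.218, 0.295]), (8, [138.0, 248.9], [0.439, 0.213, 0.298])]
p [0.445  0.2698 0.2166] az 179.95 q [ 0.46  0.15  1.91  0.    1.08 -1.11] w 0.0298 F [ 0.1 -0.1 -0.8] t 40.35 -> shift [0. 0. 0.] turn 0
```

```bash
python3 -m pendant '[[[0,-4,0,0],[0,-9,0,0],[0,-14,0,0],[0,-19,0,0],[0,-24,0,0],[0,-29,0,0],[0,-34,0,0],[0,-39,0,0]]]' 1 >/dev/null
python3 -m pendant '[[[0,-5,0,6],[0,-10,0,12],[0,-15,0,18],[0,-20,0,24],[0,-24,0,30],[0,-25.8,0,34],[0,-25.8,0,34],[0,-25.8,0,34]]]' >/dev/null
cat > cups.py <<'E'
from h import *
a,d,c=snap('wrist'); P=cloud(c,d)
hsv=cv2.cvtColor(a,cv2.COLOR_RGB2HSV)
for nm,z0 in (('B',(.445,-.378)),('A',(.556,-.38))):
    m=(P[...,2]>.012)&(P[...,2]<.07)&(d>0)&(np.hypot(P[...,0]-z0[0],P[...,1]-z0[1])<.062)&(hsv[...,1]<90)
    q=P[m]; r=q[(q[:,2]>.044)]; 
    if len(r)<50: continue
    # rim circle of known radius: robust median iteration
    x=np.array(z0)
    for _ in range(60):
        v=r[:,:2]-x; n=np.linalg.norm(v,axis=1); e=n-.0285; k=np.abs(e)<.008; x=x+(v[k]/n[k,None]*e[k,None]).mean(0)
    h=q[np.hypot(q[:,0]-x[0],q[:,1]-x[1])>.036]; ha=h.mean(0)[:2]-x
    print(nm,len(r),'centre',x.round(4),'handle az',np.degrees(np.arctan2(ha[1],ha[0])).round(1),len(h), 'zmax',np.percentile(q[:,2],99).round(3))
E
python3 cups.py; python3 -c "
from h import *
a,d,c=snap('wrist');save('w8.png',a)
go(.445,-.378,.13)"
```

```text
B 1407 centre [ 0.4456 -0.3789] handle az 145.6 268 zmax 0.052
A 1130 centre [ 0.5559 -0.3828] handle az -58.9 190 zmax 0.052
p [ 0.4435 -0.377   0.2147] az 146.02 q [-0.78  0.27  1.77  0.    1.11 -1.76] w 0.0853 F [-0.4  0.  -0.4] t 42.05 -> shift [-0.21 -0.01  8.47] turn 0
```

View pics/w8.png

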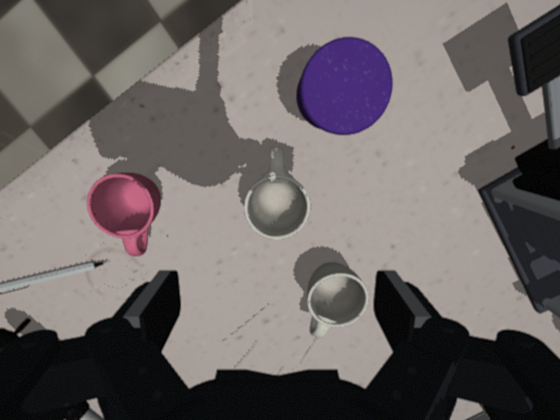

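Picture 14 shows cup B at (277,205) with its handle straight up in the image, so it lines up with the tool. Cup A is at (337,295). Grasping B.

```bash
python3 -m pendant '[[[-0.3,0,4,0],[-0.3,0,8,0],[-0.3,0,12,0],[-0.3,0,15,0],[-0.3,0,16.5,0],[-0.3,0,17.2,0],[-0.3,0,17.2,0]]]'
python3 -m pendant '[[[0,0,0,0],[0,0,0,0],[0,0,0,0],[0,0,0,0],[0,0,0,0]]]' 0 35
python3 -m pendant '[[[0,0,-1,0],[0,0,-3,0],[0,0,-6,0],[0,0,-10,0],[0,0,-14,0],[0,0,-17,0],[0,0,-17,0]]]'
python3 - <<'E'
from h import *
go(.455,.185,.2,180)
a,d,c=snap('wrist'); P=cloud(c,d); st=ctrl.read_state(); p=st['position']
m=(d>0)&(np.hypot(P[...,0]-p[0],P[...,1]-p[1])<.06)&(a.min(2)>90)&(P[...,2]>.08)&(P[...,2]<.25); print(m.sum(),np.percentile(P[m],[2,50,98],0).round(3) if m.any() else '')
E
```

```text
time: 42.75
position: [0.4466, -0.3799, 0.0442]
ee_rot: [[-0.829, 0.559, -0.0], [0.559, 0.829, 0.0], [0.001, 0.0, -1.0]]
contact_force: [0.5, 0.3, 0.4]
gripper_width: 0.0851
finger_force: 0.0
time: 43.25
position: [0.4479, -0.3818, 0.0466]
ee_rot: [[-0.828, 0.56, 0.003], [0.56, 0.828, -0.003], [-0.004, -0.001, -1.0]]
contact_force: [0.4, 0.4, 6.3]
gripper_width: 0.0568
finger_force: 37.0
time: 43.95
position: [0.449, -0.3832, 0.2208]
ee_rot: [[-0.828, 0.56, 0.008], [0.56, 0.828, -0.008], [-0.012, -0.002, -1.0]]
contact_force: [0.3, 0.1, 0.1]
gripper_width: 0.0564
finger_force: 37.6
p [ 0.449  -0.3832  0.2208] az 145.92 q [-0.78  0.27  1.75 -0.    1.11 -1.76] w 0.0564 F [0.3 0.1 0.1] t 43.95 -> shift [31.37 47.4   1.6 ] turn -34.08
9177 [[ 0.405 -0.41   0.181]
 [ 0.442 -0.376  0.223]
 [ 0.473 -0.351  0.228]]
```

```bash
python3 -m pendant '[[[1.5,2.3,0,0],[4,6,0,0],[6.6,10,0,0],[9.2,14,0,0],[11.8,18,0,0],[14.4,22,0,0],[17,26,0,0],[19.6,29.9,0,0]]]' >/dev/null
python3 -m pendant '[[[2.6,3.9,0,-6],[5.2,7.8,0,-12],[7.8,11.7,0,-18],[10,15,0,-24],[11.6,17.3,0,-30],[11.7,17.5,0,-34],[11.7,17.5,0,-34],[11.7,17.5,0,-34]]]' >/dev/null
python3 -c "
from h import *
go(.455,.185,.10,180)"
```

```text
p [0.4514 0.1869 0.2126] az 179.85 q [ 0.3   0.09  1.98 -0.    1.07 -1.26] w 0.0564 F [ 0.2 -0.3 -1.3] t 45.6 -> shift [-0.4  -0.17 11.26] turn -0.15
```

```bash
python3 -m pendant '[[[-0.3,-0.2,3,0],[-0.3,-0.2,6,0],[-0.3,-0.2,9,0],[-0.3,-0.2,11,0],[-0.3,-0.2,11.8,0],[-0.3,-0.2,12.4,0],[-0.3,-0.2,12.4,0]]]'
python3 -m pendant '[[[0,0,0.3,0],[0,0,0.5,0],[0,0,0.5,0]]]'
```

```text
time: 46.3
position: [0.4557, 0.185, 0.0901]
ee_rot: [[-1.0, 0.002, -0.001], [0.002, 1.0, -0.0], [0.001, -0.0, -1.0]]
contact_force: [0.1, 0.3, -1.4]
gripper_width: 0.0564
finger_force: 37.8
time: 46.6
position: [0.4561, 0.1856, 0.0857]
ee_rot: [[-1.0, 0.001, 0.001], [0.001, 1.0, 0.0], [-0.001, 0.0, -1.0]]
contact_force: [0.0, 0.5, -0.7]
gripper_width: 0.0564
finger_force: 37.8
```

```bash
python3 -m pendant '[[[0,0,0.3,0],[0,0,0.5,0],[0,0,0.5,0]]]'
python3 -m pendant '[[[0,0,0,0],[0,0,0,0],[0,0,0,0],[0,0,0,0]]]' 0.85
python3 -m pendant '[[[0,0,-2,0],[0,0,-5,0],[0,0,-9,0],[0,0,-13,0],[0,0,-13,0]]]' |head -2
python3 - <<'E'
from h import *
a,d,c=snap('wrist'); P=cloud(c,d)
m=(d>0)&(P[...,2]>.083)&(P[...,2]<.1)&(np.hypot(P[...,0]-.455,P[...,1]-.185)<.06); q=P[m]; print(m.sum(),np.percentile(q,[1,50,99],0).round(3))
go()
E
```

```text
time: 46.9
position: [0.4577, 0.1859, 0.0834]
ee_rot: [[-1.0, 0.001, 0.003], [0.001, 1.0, 0.0], [-0.003, 0.0, -1.0]]
contact_force: [-3.6, -2.3, 16.1]
gripper_width: 0.0565
finger_force: 39.1
time: 47.3
position: [0.4554, 0.1854, 0.08]
ee_rot: [[-1.0, 0.001, -0.001], [0.001, 1.0, -0.0], [0.001, -0.0, -1.0]]
contact_force: [0.5, -0.1, 0.3]
gripper_width: 0.0725
finger_force: 0.0
time: 47.8
position: [0.4601, 0.1869, 0.2163]
1679 [[0.408 0.158 0.083]
 [0.437 0.187 0.087]
 [0.483 0.215 0.089]]
p [0.4581 0.1863 0.2135] az 179.93 q [ 0.3   0.1   1.98  0.    1.06 -1.27] w 0.0726 F [-0.2  0.1 -0.5] t 47.85 -> shift [0. 0. 0.] turn 0
```

```bash
python3 -m pendant '[[[0,-4,0,0],[0,-9,0,0],[0,-14,0,0],[0,-19,0,0],[0,-24,0,0],[0,-29,0,0],[0,-34,0,0],[0,-38,0,0]]]' 1 >/dev/null
python3 -m pendant '[[[-1,-4,0,7],[-3,-9,0,14],[-5,-13,0,21],[-7,-16,0,28],[-8.5,-18,0,35],[-9.8,-19,0,42],[-9.8,-19,0,49],[-9.8,-19,0,55]]]' >/dev/null
python3 -m pendant '[[[0,0,0,0],[0,0,0,0]]]' >/dev/null
python3 cups.py; python3 -c "
from h import *
go(.556,-.383,.042,125)"
```

```text
A 1250 centre [ 0.5568 -0.3823] handle az -56.8 150 zmax 0.052
p [ 0.5524 -0.3841  0.2088] az 125.04 q [-0.67  0.44  1.55 -0.    1.16 -1.28] w 0.0854 F [ 0.1  1.  -0.5] t 49.7 -> shift [-0.16  0.37 16.68] turn 0.04
```

```bash
python3 -m pendant '[[[-0.1,0.4,4,0],[-0.1,0.4,8,0],[-0.1,0.4,12,0],[-0.1,0.4,15,0],[-0.1,0.4,16,0],[-0.1,0.4,16.6,0],[-0.1,0.4,16.6,0]]]'
python3 -m pendant '[[[0,0,0,0],[0,0,0,0],[0,0,0,0],[0,0,0,0],[0,0,0,0]]]' 0 35
python3 -m pendant '[[[0,0,-1,0],[0,0,-3,0],[0,0,-6,0],[0,0,-10,0],[0,0,-14,0],[0,0,-17.5,0],[0,0,-17.5,0]]]'
python3 - <<'E'
from h import *
go(.455,.088,.22,180)
a,d,c=snap('wrist'); P=cloud(c,d); st=ctrl.read_state(); p=st['position']
m=(d>0)&(np.hypot(P[...,0]-p[0],P[...,1]-p[1])<.06)&(a.min(2)>90)&(P[...,2]>.08)&(P[...,2]<.25); print(m.sum(),np.percentile(P[m],[2,50,98],0).round(3) if m.any() else '')
E
```

```text
time: 50.4
position: [0.5573, -0.3835, 0.0447]
ee_rot: [[-0.573, 0.82, 0.001], [0.82, 0.573, -0.0], [-0.001, 0.0, -1.0]]
contact_force: [-0.3, -0.5, 0.1]
gripper_width: 0.085
finger_force: 0.0
time: 50.9
position: [0.5586, -0.3844, 0.047]
ee_rot: [[-0.573, 0.82, 0.004], [0.82, 0.573, -0.003], [-0.004, 0.001, -1.0]]
contact_force: [-0.2, 0.4, 6.6]
gripper_width: 0.0566
finger_force: 37.8
time: 51.6
position: [0.5599, -0.3856, 0.2271]
ee_rot: [[-0.573, 0.82, 0.01], [0.82, 0.573, -0.008], [-0.012, 0.004, -1.0]]
contact_force: [0.6, -0.7, -0.6]
gripper_width: 0.0566
finger_force: 37.6
p [ 0.5599 -0.3856  0.2271] az 124.93 q [-0.67  0.43  1.53 -0.    1.18 -1.28] w 0.0566 F [ 0.6 -0.7 -0.6] t 51.6 -> shift [44.84 18.52  0.22] turn -55.07
5635 [[ 0.531 -0.413  0.186]
 [ 0.565 -0.391  0.23 ]
 [ 0.586 -0.355  0.232]]
```

```bash
python3 -m pendant '[[[2.5,1,0,0],[6.5,2.7,0,0],[10.7,4.4,0,0],[14.9,6.1,0,0],[19,7.8,0,0],[23.2,9.6,0,0],[27.4,11.3,0,0],[31,12.8,0,0]]]' >/dev/null
python3 -m pendant '[[[4,1.6,0,-8],[8,3.3,0,-16],[11.5,4.7,0,-24],[13.5,5.6,0,-32],[13.8,5.7,0,-40],[13.8,5.7,0,-48],[13.8,5.7,0,-55],[13.8,5.7,0,-55]]]' >/dev/null
python3 -m pendant '[[[0,0,0,0],[0,0,0,0]]]' >/dev/null
python3 -c "
from h import *
go(.455,.088,.10,180)"
```

```text
p [0.4514 0.0899 0.2185] az 179.82 q [ 0.1   0.03  2.04 -0.    1.08 -1.47] w 0.0565 F [ 0.1  1.1 -1. ] t 53.45 -> shift [-0.38 -0.18 11.84] turn -0.18
```

```bash
python3 -m pendant '[[[-0.3,-0.1,3,0],[-0.3,-0.1,6,0],[-0.3,-0.1,9,0],[-0.3,-0.1,11.5,0],[-0.3,-0.1,12.4,0],[-0.3,-0.1,13,0],[-0.3,-0.1,13.4,0],[-0.3,-0.1,13.4,0]]]'
python3 -m pendant '[[[0,0,0.2,0],[0,0,0.4,0],[0,0,0.4,0]]]'
```

```text
time: 54.25
position: [0.4557, 0.0891, 0.0858]
ee_rot: [[-1.0, 0.002, 0.001], [0.002, 1.0, 0.0], [-0.001, 0.0, -1.0]]
contact_force: [0.3, -0.5, -1.7]
gripper_width: 0.0562
finger_force: 37.7
time: 54.55
position: [0.4567, 0.0892, 0.0838]
ee_rot: [[-1.0, 0.001, 0.002], [0.001, 1.0, 0.0], [-0.002, 0.0, -1.0]]
contact_force: [-3.6, -0.0, 11.4]
gripper_width: 0.0569
finger_force: 38.6
```

```bash
python3 -m pendant '[[[0,0,0,0],[0,0,0,0],[0,0,0,0],[0,0,0,0]]]' 0.85
python3 -m pendant '[[[0,0,-2,0],[0,0,-5,0],[0,0,-9,0],[0,0,-13,0],[2,6,-17,0],[2,10,-21,0],[2,14,-23,0],[2,14,-23,0]]]' |head -2
python3 -m pendant '[[[0,0,0,0],[0,0,0,0]]]' >/dev/null
python3 - <<'E'
from h import *
a,d,c=snap('wrist'); P=cloud(c,d)
for n,(x,y) in dict(B=(.455,.186),A=(.456,.089)).items():
    m=(d>0)&(P[...,2]>.082)&(P[...,2]<.1)&(np.hypot(P[...,0]-x,P[...,1]-y)<.05); q=P[m]; print(n,m.sum(),np.percentile(q,[1,50,99],0).round(3).tolist())
m=(d>0)&(P[...,2]>.072)&(P[...,2]<.1)&(np.hypot(P[...,0]-.447,P[...,1]-.31)<.075)&(P[...,1]>.24); q=P[m]; print('bowlrim',np.percentile(q,[1,50,99],0).round(3).tolist())
for y in (.27,.35): 
    k=m&(np.abs(P[...,1]-y)<.015); print(y,np.median(P[k][:,2]) if k.any() else None)
fl=(d>0)&(P[...,2]>.03)&(P[...,2]<.045)&(P[...,1]>.03)&(P[...,1]<.42)&(P[...,0]<.6); print('floor',np.percentile(P[fl],[1,50,99],0).round(3).tolist())
b=(np.hypot(P[...,0]-.447,P[...,1]-.31)<.05)&(a[...,0].astype(int)>=a[...,1])&(a.max(2)<100)&(P[...,2]<.1)&(d>0)
nn,l,s,ce=cv2.connectedComponentsWithStats(b.astype(np.uint8)); print('balls',[(int(s[i][4]),s[i][:4].tolist(),P[l==i].mean(0).round(3).tolist()) for i in range(1,nn) if s[i][4]>20])
t,d,c=snap('top')
g=(t.max(2)<60).astype(np.uint8);g[:155]=0;g[185:]=0;g[:,:262]=0;g[:,300:]=0
k=max(cv2.findContours(g,0,1)[0],key=cv2.contourArea);print('bar',cv2.minAreaRect(k)); P=cloud(c,d); print('pedal',np.median(P[234:249,279:297].reshape(-1,3),0).round(3))
go()
E
python3 bowl.py wrist | cut -c1-300
```

```text
time: 54.95
position: [0.455, 0.089, 0.0812]
ee_rot: [[-1.0, 0.001, 0.0], [0.001, 1.0, 0.0], [-0.0, 0.0, -1.0]]
contact_force: [0.6, -0.3, -0.3]
gripper_width: 0.0729
finger_force: 0.0
time: 55.75
position: [0.436, 0.2322, 0.3146]
B 901 [[0.407, 0.159, 0.082], [0.438, 0.187, 0.087], [0.483, 0.216, 0.089]]
A 882 [[0.425, 0.06, 0.082], [0.466, 0.088, 0.087], [0.5, 0.118, 0.09]]
bowlrim [[0.391, 0.252, 0.072], [0.45, 0.317, 0.08], [0.499, 0.36, 0.083]]
0.27 0.07984565116045828
0.35 0.07898568673569506
floor [[0.365, 0.04, 0.034], [0.459, 0.212, 0.037], [0.556, 0.405, 0.045]]
balls [(558, [338, 169, 30, 41], [0.439, 0.316, 0.062])]
bar ((279.5, 169.5), (7.0, 21.0), 90.0)
pedal [ 0.456 -0.134  0.071]
p [0.4344 0.2278 0.3096] az 179.89 q [ 0.39 -0.    1.88 -0.    1.27 -1.17] w 0.0723 F [-0.3  0.2  0.2] t 56.05 -> shift [0. 0. 0.] turn 0
wrist bb 299 146 102 100 circ [0.4541 0.3145 0.0609] pts [[0.395, 0.256, 0.044], [0.45, 0.309, 0.061], [0.496, 0.357, 0.082]]
balls [(564, [354.7, 188.4], [0.439, 0.316, 0.062])]
```

```bash
python3 - <<'E'
from h import *
a,d,c=snap('wrist')
r=a[160:220:2,325:395:2].astype(int)
for row in r: print(''.join('#' if p.max()<60 and p[0]>=p[1]-3 else '+' if p[0]>=p[1]-3 else '.' for p in row))
for n in('side','top'):
    t,d,c=snap(n);t=t.astype(int);P=cloud(c,d)
    b=(t[...,0]>t[...,1]+2)&(t.max(2)<75)&(P[...,2]>.003)&(P[...,2]<.035)&(P[...,0]>.34)&(P[...,0]<.85)&(np.abs(P[...,1])<.75)
    nn,l,s,ce=cv2.connectedComponentsWithStats(b.astype(np.uint8)); print(n,[(int(s[i][4]),P[l==i].mean(0).round(3).tolist()) for i in range(1,nn) if 10<s[i][4]<150])
E
```

```text
................................+++
.................................++
..................................+
...................................
...................................
.........####......................
........######.....................
........#######....................
.......########....................
.......########....................
........#############..............
.........#############.............
..........##..########.............
..............########.............
..............########.............
...............#######.............
...............######..............
................##.................
...............###.................
..............#####................
.............#######...............
............########...............
.............#######...............
.............#######...............
..............#####................
...............###.................
...................................
...................................
...................................
...................................
side []
top [(26, [0.829, -0.37, 0.019]), (115, [0.74, -0.479, 0.018]), (54, [0.765, -0.671, 0.024]), (56, [0.774, -0.274, 0.021]), (23, [0.685, 0.5, 0.022]), (14, [0.648, -0.663, 0.015])]
```

```bash
python3 -c "
from plant import ctrl
print(ctrl.close_job())"
```

```text
the job is handed in; nothing more can be done
None
```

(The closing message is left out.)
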